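Load a spice jar into the gravity chute

TASK

First turn the chute's latch a quarter turn clockwise so that its inlet lid springs up. Then lay the standing spice jar on its side on the worktop and let go of it, take it again round its middle from above, and lower it through the inlet so that it rolls down and comes to rest behind the jar already in the chute, with its black lid on the window side like that jar's. Do not drop or throw the jar, and leave the other things where they are.

Things in the scene. Friction and masses are not known exactly. Their poses are not given: they have to be found in the camera images.
- chute: Fixed light wooden chute for lying spice jars, 262 x 138 x 108 mm high. Origin: on the worktop, 126 mm from its low front. x towards its high inlet end, y across it towards the windowed wall, z up. Walls 9 mm, inside 120 mm wide. Its metal floor falls towards -x: top 37 mm high at x = 0, 0.214 mm per mm of x. A lip at x = -117 mm stops the first jar; a bridge and steel bars roof x < 0.
- inlet (a point): Centre of the inlet, at rim height: chute frame (64, 0, 108) mm. Open upward when its lid is up, x = 0 to 127 mm, y = -60 to 60 mm. The floor below this point is at z = 51 mm; a jar lying there has its axis at about z = 72 mm.
- window (a point): Middle of the outer face of the windowed wall: chute frame (-87, 69, 50) mm. The window, 63 mm long and 42 mm high, lies in the +y wall at the low end; the jars' lids show in it.
- latch (a joint): Angle of the quarter-turn cam latch on the bridge before the inlet, rad: near 0 locked (starts 0 to 0.3; steel cam and grip bar point along chute +x, over the lid's edge), grows clockwise seen from above, stop at 1.57. The cam frees the lid at about 1.15 rad. Friction about 0.04 N m; stays where it is left.
- latch_grip (a point): Centre of the latch's black grip bar, on its vertical axis: chute frame (-27, 0, 142) mm. The bar is 52 mm long, 12 thick and 26 high (z = 129 to 155 mm) and lies along the cam, so at joint angle q it points along the chute's yaw minus q. The cam below it ends at z = 122 mm and reaches 42 mm from the axis.
- lid (a joint): Opening angle of the sprung inlet lid, rad: 0 shut, 1.92 fully up, leaning back. Wooden flap 138 x 137 x 6 mm, hinged along y on the back rim (chute x = 140 mm, z = 111 mm), held shut only by the cam; freed, it springs up by itself with about 0.1 N m and stays up. It may rest against the gripper until that rises.
- spice_jar: The glass spice jar with a black lid that stands on the worktop, 41 mm in diameter, 105 mm high, about 110 g. Origin: centre of its base; z along its axis towards the lid. Lying, its axis is 20 mm above what it lies on; it rolls easily down a slope but soon stops on the flat.
- jar_lid (a point): Centre of the top of that jar's lid, 105 mm from its base.
- stored_jar: An equal jar that already lies in the chute under the steel bars, against the front lip, lid in the window. Origin: centre of its base; z towards its lid (chute +y).
- salt_shaker: Bystander: glass salt shaker with a metal top, 44 mm across, 90 mm high. Origin: centre of its base.
- pepper_mill: Bystander: dark wooden pepper mill, 58 mm across, 170 mm high. Origin: centre of its base.
- jam_jar: Bystander: jam jar with a yellow lid, 67 mm across, 86 mm high. Origin: centre of its base.
- mug: Bystander: green and white mug, 78 x 116 mm with its handle, 101 mm high, left of the chute. Origin: under its middle.
There are look-alikes about, which are no part of the job. What is shaped like the spice_jar but orange or red is not meant.

How it is judged:
On the way, in this order (a step that is already met when the one before it is completed fails the run):
1. the latch is turned and the inlet lid stands up (value of joint latch above 1.1 rad and value of joint lid above 1.4 rad), for 0.2 s.
2. the spice jar lies on its side on the worktop, let go and at rest (angle between spice_jar's own z axis and vertical between 1.48 and 1.66 rad and height (world z) of each of spice_jar, jar_lid below 0.026 m and contact force between the fingers and spice_jar below 0.05 N and linear speed of spice_jar below 0.03 m/s), for 0.2 s.
At the end, for the whole second after the job is handed in: The spice jar lies at rest, let go, across the chute behind the stored jar (axis 35 to 75 mm before the chute's middle, under 60 mm high, within 0.2 rad of square), its lid on the window side; the stored jar is within 15 mm of its start and the inlet lid stands up (x of spice_jar in the frame of chute between -0.075 and -0.035 m and z of spice_jar in the frame of chute below 0.06 m and y of jar_lid in the frame of chute above 0.035 m and y of spice_jar in the frame of chute below -0.035 m and angle between the z axis of spice_jar and the y axis of chute, either way round below 0.2 rad and contact force between the fingers and spice_jar below 0.05 N and linear speed of spice_jar below 0.02 m/s and distance of stored_jar from where it was at the start of the episode below 0.015 m and value of joint lid above 1.4 rad); the robot touches nothing.
It fails at once if the salt shaker is knocked or shifted (distance of salt_shaker from where it was at the start of the episode above 0.03 m).
It fails at once if the pepper mill is knocked or shifted (distance of pepper_mill from where it was at the start of the episode above 0.03 m).
It fails at once if the jam jar is knocked or shifted (distance of jam_jar from where it was at the start of the episode above 0.03 m).
It fails at once if the mug is knocked or shifted (distance of mug from where it was at the start of the episode above 0.03 m).
It fails at once if the spice jar is dropped from a height or thrown (faster than 0.9 m/s while nothing holds it) (linear speed of spice_jar above 0.9 m/s and contact force between the fingers and spice_jar below 0.05 N).
It also fails if it takes over 64 s, if anything falls off the work surface, if the arm or the gripper's body presses on something with over 40 N, if the wrist force passes 120 N, or if a joint passes its speed limit or range.

ROBOT

A 7-joint arm with a two-finger parallel gripper is mounted at the origin on a cart in front of the work surface, level with it; the furniture and walls round the work are solid. World frame = base frame: x ahead of the robot, y to its left, z up, the work surface at z = 0. Lengths are in m, angles in rad, forces in N, time in s.
With the tool pointing down it reaches from about 0.425 to 0.975 m from the base axis. Payload 16.7 kg.
Tool frame: the origin (TCP) lies midway between the tips of the shut fingers; the grasp point (between the pads) lies 19 mm behind it; z points along the fingers, y is the line along which they close (so a half turn about z gives the same grasp; the last joint's range is limited). The gripper opens to 85 mm and grips with 20 to 120 N. Pads are 22 mm wide; open, the fingers measure 114 mm over their backs; the gripper's body (76 mm by 85 mm) begins 54 mm behind the grasp point. The pads swing forward as they close: fully open they stand 13 mm farther back than shut.
Start: joints at [-1.409, 0.426, 0.074, 1.606, -0.034, 1.111, -0.067], TCP at [0.207, 0.642, 0.198] pointing down, gripper open.
Joint ranges: [-2.85, 2.85], [-0.5, 2.14], [-1.23, 1.37], [0.21, 2.46], [-1.02, 4.16], [0.16, 2.05], [-2.73, 2.73]. Speed limits (rad/s): [1.89, 1.89, 2.39, 2.39, 3.01, 3.01, 3.01].

INTERFACE

Orientations are given as a unit quaternion [w, x, y, z].
In Python, from bench import manip gives the robot as it stands.
- The arm moves only by the tool carry_out, never from a script. Its argument "deltas" is a list of rows, each an object of numbers: "tx", "ty", "tz": the shift along the tool's x, y, z scaled (see below); "ax", "ay", "az": the turn, a rotation vector about the tool's x, y, z scaled (see below). In form: [{"tx": .., "ty": .., "tz": .., "ax": .., "ay": .., "az": ..}, ...]. A call has 1 to 5 rows; each row is the pose to reach, as a shift and turn from the pose commanded when the call began, along the tool's axes at that moment, turning the shorter way round; what a row does not reach only later rows make up. The controller multiplies each number of a shift by 30 cm and each number of a turn by 360 degrees. A row lasts 1/12 s, in which the tool goes at most 41.7 mm and 7.16 degrees, less where a joint would pass 70% of its speed; a pose out of reach is approached as far as the arm can. A call with a number of a shift or a turn outside -1 to 1 is refused whole. A call with a gripper value outside its range is refused whole. "hand" is the closure, from 0 (fully open) to 1 (shut), set as the call begins (left out, the last holds). The fingers move at their own pace and stop on an object; the grip force is fixed at half the most. Time passes only in rows, so rows that repeat a pose let the fingers close. It gives the time, the measured TCP pose, the force, the opening and the grip force at its end, in the units of the state.
- manip.get_obs(): the state, without advancing time (a new reading comes with each control period).
- manip.grab_frame(name): name is "side" or "top" or "wrist"; returns a dict with "img" (384x512x3 uint8, red, green, blue), "fx", "fy", "cx", "cy" (pixels), "R" (3x3) and "t" (3): a world point X has camera coordinates R X + t. Camera axes: x right, y down, z forward; pixel columns grow to the right and rows downward; lengths in m; the calibration is good to about 2 mm. The wrist camera is an equidistant fisheye: a pixel r from the principal point sees the ray r / f radians off the axis. A picture is of the moment at which its call begins. There is no depth.
- manip.finish_job(): hands the job in; it is judged then, once.
The state is a dict: "time": time; "q": joint angles; "joint_vel": joint speeds; "joint_torque": joint torques, N m; "ee_pos": TCP position; "tcp_rot": TCP orientation; "wrist_force": force on the tool from outside, world axes, zero at the start; "wrist_torque": the same for the moment, N m; "gripper_width": opening from 0.0 (shut) to 1.0 (fully open); "grip_force": force on a finger pad.
Only numpy, scipy, OpenCV 4.12 (cv2) and the standard library are available. Lean on these libraries where they do the work, as an engineer would, in place of code of your own. Each camera call takes 0.05 s, during which the arm holds its last target. There are 200 camera calls.

## Working session

There is one attempt and no reset: what is moved stays moved. The work goes in short steps, Python scripts to look and compute and a tool call to move; the robot and the scene stay as the last step left them, time stands still between calls to the robot, and variables do not carry over. Pictures are saved under pics/ and viewed, at most 10 in all, crops included, and the job is handed in when it is done.

Besides the shell and the picture viewer there is one more tool, called after "Call:" by a JSON object that holds its "method" and its "body". carry_out: Moves the arm, as the interface text tells. Its arguments: {"type":"object","properties":{"deltas":{"type":"array","items":{"type":"object","properties":{"tx":{"type":"number"},"ty":{"type":"number"},"tz":{"type":"number"},"ax":{"type":"number"},"ay":{"type":"number"},"az":{"type":"number"}}}},"hand":{"type":"number"}},"required":["deltas"]}

```bash
mkdir -p pics
cat > h.py <<'E'
import numpy as np,cv2
from bench import manip
def grab(n,f):
    d=manip.grab_frame(n); cv2.imwrite(f'pics/{f}.png',cv2.cvtColor(d['img'],cv2.COLOR_RGB2BGR))
    np.savez(f'pics/{f}.npz',**d); return d
def load(f): return dict(np.load(f'pics/{f}.npz'))
def ray(d,u,v):
    r=np.array([(u-d['cx'])/d['fx'],(v-d['cy'])/d['fy'],1.]); R=d['R']; return -R.T@d['t'],R.T@r
def onz(d,u,v,z):
    c,r=ray(d,u,v); return c+r*(z-c[2])/r[2]
def proj(d,X):
    p=d['R']@np.asarray(X,float)+d['t']; return np.array([d['fx']*p[0]/p[2]+d['cx'],d['fy']*p[1]/p[2]+d['cy']])
E
python3 - <<'E'
from h import *
a=grab('top','top0');b=grab('side','side0')
for d in(a,b): print(d['fx'],d['cx'],d['cy'],(-d['R'].T@d['t']).round(3),d['R'].round(3).tolist())
im=[cv2.imread(f'pics/{n}.png') for n in('top0','side0')]
cv2.imwrite('pics/top0b.png',cv2.resize(im[0],(800,600)));cv2.imwrite('pics/side0b.png',cv2.resize(im[1],(800,600)))
print(manip.get_obs())
E
```

```text
429.1353356376406 256.6610355661027 181.82031209197615 [0.421 0.129 1.181] [[-0.015, -1.0, -0.01], [-0.992, 0.017, -0.122], [0.122, 0.008, -0.992]]
368.2505250777099 254.39272113843984 190.94683478491805 [ 0.411 -0.566  0.663] [[0.972, -0.236, -0.014], [-0.151, -0.573, -0.805], [0.182, 0.785, -0.593]]
{'time': 0.1, 'q': array([-1.40851245,  0.42667453,  0.0738544 ,  1.60654692, -0.03409195,
        1.11076317, -0.06708292]), 'joint_vel': array([ 0.00238996, -0.00080996,  0.0007882 , -0.00154025, -0.00031197,
        0.00048641, -0.00026212]), 'joint_torque': array([ 7.38865638e-03, -9.51539540e+01,  3.77044737e+00, -4.64400244e+01,
        1.95231359e-02,  6.55647134e-03, -8.13385395e-05]), 'ee_pos': array([0.20696973, 0.64207004, 0.19757556]), 'tcp_rot': array([-4.42733572e-05,  1.55267365e-01,  9.87872322e-01, -5.64616001e-04]), 'wrist_force': array([ 0.10144845, -0.57590406,  0.05573235]), 'wrist_torque': array([ 0.01765851, -0.02146737,  0.02191079]), 'grip_force': 0.0, 'gripper_width': 0.9980282192438569}
```

View pics/top0b.png

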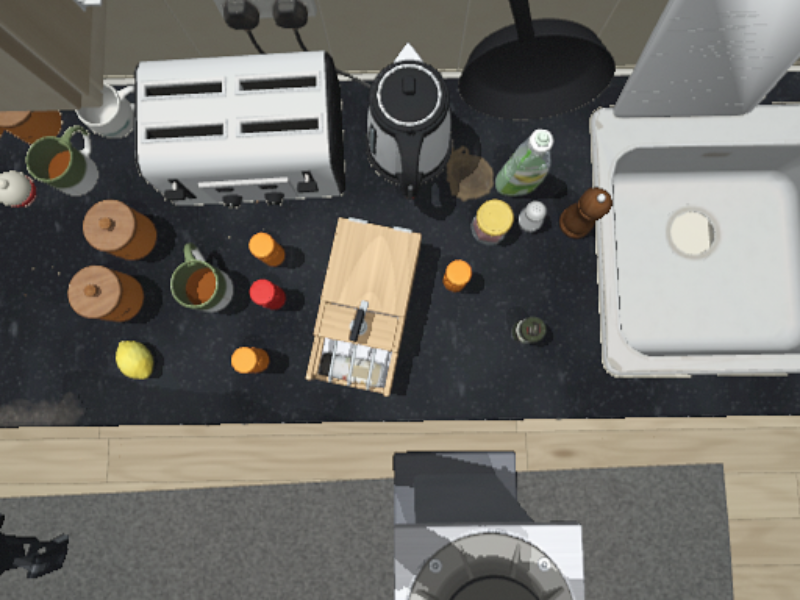

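View pics/side0b.png

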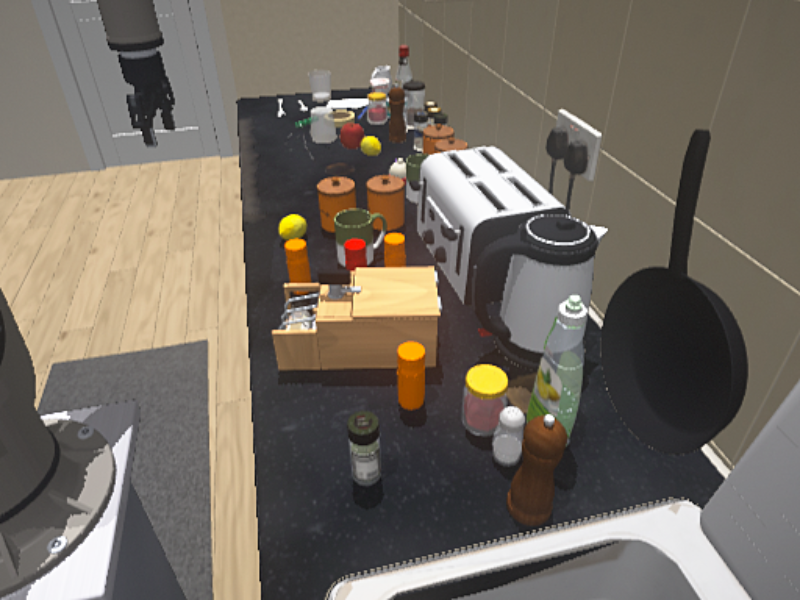

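Candidates (top picture, 800x600 scale): the black-lidded glass jar at (530,330), and look-alikes in orange at (458,275), (250,360), (265,248) and red at (267,294). Only the one at (530,330), side view (365,448), is clear glass with a black lid, so it should be the spice jar. The chute runs from (345,385) at the low end to (380,226) at the inlet end, with the latch at (358,322). I'll enlarge to confirm.

Run:
```python
from h import *
i=cv2.imread('pics/top0.png')[130:260,185:365]
cv2.imwrite('pics/c1.png',cv2.resize(i,None,fx=4.4,fy=4.4,interpolation=cv2.INTER_CUBIC))
i=cv2.imread('pics/side0.png')[160:320,165:295]
cv2.imwrite('pics/c2.png',cv2.resize(i,None,fx=3.7,fy=3.7,interpolation=cv2.INTER_CUBIC))
```

```text
(no output)
```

View pics/c1.png

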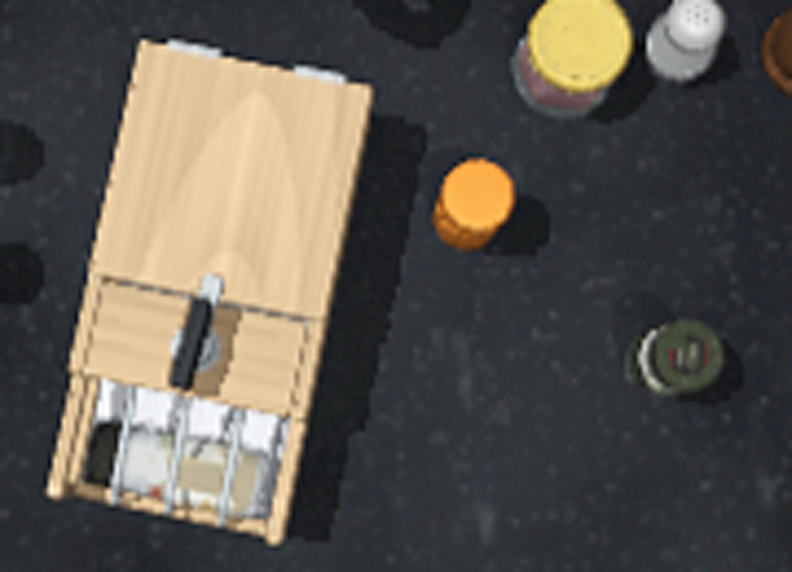

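View pics/c2.png

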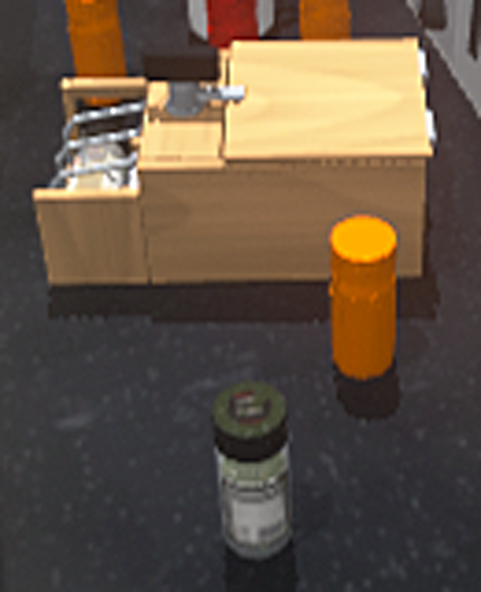

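The crops confirm it. The glass jar with the black lid is at crop 1 (686,356) and crop 2 (250,405), next to the orange look-alike at (478,195). The stored jar's lid is at the chute's left (+y, window) side. The latch bar runs from (172,385) to (210,298), near the locked position. I'll fit the poses next.

```bash
cat >> h.py <<'E'
def W(p,X):
    c,s=np.cos(p[2]),np.sin(p[2]); return np.array([p[0]+c*X[0]-s*X[1],p[1]+s*X[0]+c*X[1],X[2]])
E
python3 - <<'E'
from h import *
from scipy.optimize import least_squares
a,b=load('top0'),load('side0')
T=lambda u,v:np.array([u/4.4+185-.4,v/4.4+130-.4]); S=lambda u,v:np.array([u/3.7+165-.4,v/3.7+160-.4])
h=.114
obs=[(a,T(140,40),(.140,.069,h)),(a,T(372,87),(.140,-.069,h)),(a,T(95,275),(.003,.069,h)),(a,T(326,320),(.003,-.069,h)),
(b,S(233,40),(.003,.069,h)),(b,S(417,38),(.14,.069,h)),(b,S(432,155),(.14,-.069,h)),(b,S(225,158),(.003,-.069,h)),(b,S(50,283),(-.126,-.069,0)),(b,S(422,276),(.136,-.069,0))]
f=lambda p:np.concatenate([proj(d,W(p,X))-u for d,u,X in obs])
r=least_squares(f,[.55,.17,-.1],loss='soft_l1'); p=r.x
print('chute',p.round(4),r.fun.round(1).reshape(-1,2).tolist())
np.save('chute.npy',p)
jt=onz(a,*T(686,356),.105);js=onz(b,*S(250,405),.105);jb=onz(b,*S(255,548),0)
print('jar',jt,js,'base front',jb)
e1,e2=onz(a,*T(172,385),.155),onz(a,*T(210,298),.155)
print('bar',(e1+e2)/2,np.linalg.norm(e1-e2),np.arctan2(*(e2-e1)[1::-1]),'pred',W(p,(-.027,0,.142)))
print('inlet',W(p,(.064,0,.108)))
for n,u in(('orange',(478,195)),):print(n,onz(a,*T(*u),.105))
for n,u,z in(('jam',(580,42),.086),('salt',(697,18),.09)):print(n,onz(a,*T(*u),z))
print('mill',onz(a,600/1.5625,197/1.5625,.17),'mug',onz(a,200/1.5625,283/1.5625,.1))
E
```

```text
chute [ 0.5122  0.2024 -0.2191] [[-0.2, 0.1], [0.3, 0.1], [-1.7, -0.7], [-0.1, 0.2], [-0.3, 0.5], [0.3, -0.1], [0.3, -0.6], [-0.4, -0.1], [-0.0, 1.8], [0.1, 1.2]]
jar [ 0.47735565 -0.07021216  0.105     ] [ 0.47793307 -0.07028813  0.105     ] base front [ 0.47293786 -0.08357305  0.        ]
bar [0.48698607 0.20747517 0.155     ] 0.05150416664516295 -0.42071943666701317 pred [0.48584784 0.20828414 0.142     ]
inlet [0.57467326 0.18850924 0.108     ]
orange [0.57175926 0.04552983 0.105     ]
jam [ 0.66466347 -0.01851989  0.086     ]
salt [ 0.67696445 -0.08728018  0.09      ]
mill [ 0.67510523 -0.17052944  0.17      ] mug [0.56107152 0.46610436 0.1       ]
```

```bash
cat >> h.py <<'E'
from scipy.spatial.transform import Rotation as Ro
def cur():
    o=manip.get_obs(); return o['ee_pos'],Ro.from_quat(np.r_[o['tcp_rot'][1:],o['tcp_rot'][0]])
def down(yaw,tilt=0,ty=0):
    "tool y at world yaw, z down, then turned by tilt about tool y"
    y=np.array([np.cos(yaw),np.sin(yaw),0]);z=np.array([0,0,-1.]);x=np.cross(y,z)
    return Ro.from_matrix(np.c_[x,y,z])*Ro.from_euler('y',tilt)
def plan(wps,start=None):
    p,R=start or cur()
    for q,S in wps:
        q=np.array(q,float);t=R.inv().apply(q-p);a=(R.inv()*S).as_rotvec()
        n=max(np.linalg.norm(t)/.0417,np.degrees(np.linalg.norm(a))/7.16)
        print('rows %.1f'%n,dict(zip(('tx','ty','tz','ax','ay','az'),[float(v) for v in np.r_[t/.3,a/(2*np.pi)].round(4)])))
        p,R=q,S
E
python3 - <<'E'
from h import *
g=[.4865,.208]
plan([((.35,.42,.2),down(1.2)),((.425,.303,.2),down(1.151)),((*g,.2),down(1.151)),((*g,.132),down(1.151))])
E
```

```text
rows 6.3 {'tx': -0.6809, 'ty': -0.5583, 'tz': -0.0074, 'ax': -0.0002, 'ay': 0.0, 'az': 0.0094}
rows 3.3 {'tx': -0.3743, 'ty': -0.2729, 'tz': 0.0, 'ax': 0.0, 'ay': 0.0, 'az': 0.0078}
rows 2.7 {'tx': -0.3163, 'ty': -0.2056, 'tz': 0.0, 'ax': 0.0, 'ay': 0.0, 'az': 0.0}
rows 1.6 {'tx': 0.0, 'ty': 0.0, 'tz': 0.2267, 'ax': 0.0, 'ay': 0.0, 'az': 0.0}
```

Call:
{"method": "carry_out", "body": {"deltas": [{"tx":-0.1,"ty":-0.08},{"tx":-0.2,"ty":-0.165},{"tx":-0.3,"ty":-0.25},{"tx":-0.4,"ty":-0.33},{"tx":-0.5,"ty":-0.41}]}}

```text
validation failed for argument at $.de...
```

Call:
{"method": "carry_out", "body": {"deltas": [{"tx":-0.1,"ty":-0.08},{"tx":-0.2,"ty":-0.165},{"tx":-0.3,"ty":-0.25},{"tx":-0.4,"ty":-0.33},{"tx":-0.5,"ty":-0.41}]}}

```text
validation failed for argument at $.de...
```

Run:
```python
from h import *
g=[.4865,.208]
print(manip.get_obs()['q'])
plan([((*g,.2),down(1.151)),((*g,.132),down(1.151))])
```

```text
[-1.40851245  0.42667453  0.0738544   1.60654692 -0.03409195  1.11076317
 -0.06708292]
rows 12.4 {'tx': -1.3307, 'ty': -1.0913, 'tz': -0.0067, 'ax': -0.0002, 'ay': 0.0, 'az': 0.0172}
rows 1.6 {'tx': 0.0, 'ty': 0.0, 'tz': 0.2267, 'ax': 0.0, 'ay': 0.0, 'az': 0.0}
```

Call:
{"method": "carry_out", "body": {"deltas": [{"tx":-0.5,"ty":-0.41,"tz":0,"ax":0,"ay":0,"az":0.017},{"tx":-0.5,"ty":-0.41,"tz":0,"ax":0,"ay":0,"az":0.017},{"tx":-0.5,"ty":-0.41,"tz":0,"ax":0,"ay":0,"az":0.017},{"tx":-0.5,"ty":-0.41,"tz":0,"ax":0,"ay":0,"az":0.017},{"tx":-0.5,"ty":-0.41,"tz":0,"ax":0,"ay":0,"az":0.017}]}}

```text
time: 0.52
ee_pos: [0.3143, 0.4755, 0.198]
tcp_rot: [0.0, 0.209, 0.978, -0.001]
wrist_force: [0.1, 0.9, 0.3]
gripper_width: 0.995
grip_force: 0.0
```

Run:
```python
from h import *
g=[.4865,.208]
print(manip.get_obs()['q'],cur()[0])
plan([((*g,.2),down(1.151)),((*g,.132),down(1.151))])
```

```text
[-1.22673164  0.25613793  0.15117039  1.8515545  -0.04343881  1.03801666
  0.09110818] [0.31428613 0.4755151  0.19804029]
rows 7.6 {'tx': -0.8886, 'ty': -0.5789, 'tz': -0.0054, 'ax': -0.0002, 'ay': 0.0001, 'az': -0.0003}
rows 1.6 {'tx': 0.0, 'ty': 0.0, 'tz': 0.2267, 'ax': 0.0, 'ay': 0.0, 'az': 0.0}
```

Call:
{"method": "carry_out", "body": {"deltas": [{"tx":-0.55,"ty":-0.36,"tz":0,"ax":0,"ay":0,"az":0},{"tx":-0.55,"ty":-0.36,"tz":0,"ax":0,"ay":0,"az":0},{"tx":-0.55,"ty":-0.36,"tz":0,"ax":0,"ay":0,"az":0},{"tx":-0.55,"ty":-0.36,"tz":0,"ax":0,"ay":0,"az":0},{"tx":-0.55,"ty":-0.36,"tz":0,"ax":0,"ay":0,"az":0}]}}

```text
time: 0.93
ee_pos: [0.4204, 0.3101, 0.1982]
tcp_rot: [0.0, 0.209, 0.978, -0.0]
wrist_force: [0.8, 1.2, -0.1]
gripper_width: 0.997
grip_force: 0.0
```

Call:
{"method": "carry_out", "body": {"deltas": [{"tx":-0.338,"ty":-0.219,"tz":0,"ax":0,"ay":0,"az":0},{"tx":-0.338,"ty":-0.219,"tz":0,"ax":0,"ay":0,"az":0},{"tx":-0.338,"ty":-0.219,"tz":0,"ax":0,"ay":0,"az":0},{"tx":-0.338,"ty":-0.219,"tz":0,"ax":0,"ay":0,"az":0},{"tx":-0.338,"ty":-0.219,"tz":0,"ax":0,"ay":0,"az":0}]}}

```text
time: 1.35
ee_pos: [0.4857, 0.2102, 0.1981]
tcp_rot: [-0.0, 0.21, 0.978, -0.0]
wrist_force: [-0.5, 1.6, -1.1]
gripper_width: 1.003
grip_force: 0.0
```

Run:
```python
from h import *
g=[.4865,.208]
print(manip.get_obs()['q'],cur()[0])
plan([((*g,.132),down(1.151))])
```

```text
[-0.82743188  0.190387    0.3400944   1.9471463  -0.07389564  1.01631034
  0.69393471] [0.48570775 0.21015981 0.19807116]
rows 1.6 {'tx': -0.0053, 'ty': -0.0054, 'tz': 0.2202, 'ax': -0.0001, 'ay': 0.0, 'az': -0.0005}
```

Call:
{"method": "carry_out", "body": {"deltas": [{"tx":-0.005,"ty":-0.004,"tz":0.22,"ax":0,"ay":0,"az":0},{"tx":-0.005,"ty":-0.004,"tz":0.22,"ax":0,"ay":0,"az":0},{"tx":-0.005,"ty":-0.004,"tz":0.22,"ax":0,"ay":0,"az":0},{"tx":-0.005,"ty":-0.004,"tz":0.22,"ax":0,"ay":0,"az":0}]}}

```text
time: 1.68
ee_pos: [0.4847, 0.2111, 0.1317]
tcp_rot: [-0.001, 0.207, 0.978, -0.001]
wrist_force: [0.5, 0.9, -0.0]
gripper_width: 1.0
grip_force: 0.0
```

Call:
{"method": "carry_out", "body": {"deltas": [{"tx":0,"ty":0,"tz":0,"ax":0,"ay":0,"az":0},{"tx":0,"ty":0,"tz":0,"ax":0,"ay":0,"az":0},{"tx":0,"ty":0,"tz":0,"ax":0,"ay":0,"az":0},{"tx":0,"ty":0,"tz":0,"ax":0,"ay":0,"az":0},{"tx":0,"ty":0,"tz":0,"ax":0,"ay":0,"az":0}], "hand": 1}}

```text
time: 2.1
ee_pos: [0.486, 0.2109, 0.1329]
tcp_rot: [0.0, 0.208, 0.978, 0.0]
wrist_force: [-0.1, -0.4, -0.1]
gripper_width: 0.297
grip_force: 0.0
```

Call:
{"method": "carry_out", "body": {"deltas": [{"tx":0,"ty":0,"tz":0,"ax":0,"ay":0,"az":0},{"tx":0,"ty":0,"tz":0,"ax":0,"ay":0,"az":0},{"tx":0,"ty":0,"tz":0,"ax":0,"ay":0,"az":0}]}}

```text
time: 2.35
ee_pos: [0.4858, 0.2106, 0.1323]
tcp_rot: [0.0, 0.208, 0.978, 0.0]
wrist_force: [0.2, -0.8, 0.1]
gripper_width: -0.004
grip_force: 0.0
```

The fingers shut fully without meeting the bar, so I need to look.

Run:
```python
from h import *
b=grab('side','s1');a=grab('top','t1')
i=cv2.imread('pics/s1.png')[110:260,160:300];j=cv2.imread('pics/t1.png')[120:260,180:320]
cv2.imwrite('pics/c3.png',np.hstack([cv2.resize(i,(400,428)),cv2.resize(j,(400,428))]))
print(proj(b,W(np.load('chute.npy'),(-.027,0,.142))),proj(b,cur()[0]),manip.get_obs()['gripper_width'])
```

```text
[213.67507973 176.86030904] [213.81101284 179.56005336] -0.0020602725106299677
```

View pics/c3.png

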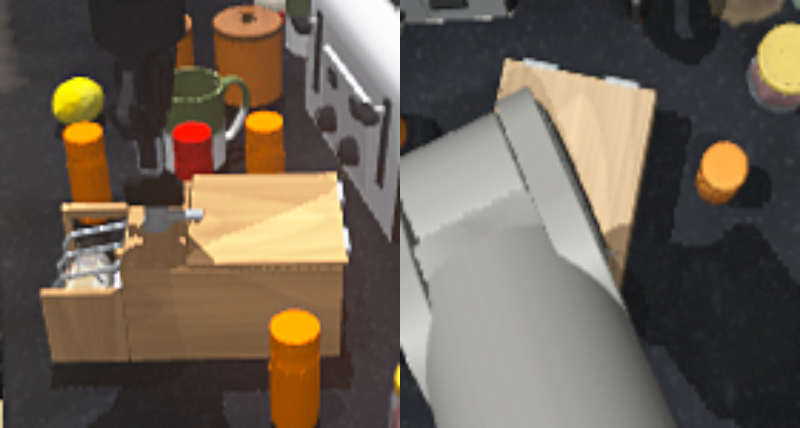

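Run:
```python
from h import *
a=grab('wrist','w1')
i=cv2.imread('pics/s1.png')[130:195,185:245];j=cv2.imread('pics/w1.png')
cv2.imwrite('pics/c4.png',np.hstack([cv2.resize(i,(400,433),interpolation=cv2.INTER_CUBIC),cv2.resize(j[96:384-28,100:420],(400,433))[:,:]]))
R=a['R'];c=-R.T@a['t'];p,T=cur()
print('cam in tool',T.inv().apply(c-p),(R@T.as_matrix()).round(2),a['fx'],a['cx'],a['cy'])
def pw(X):
    v=R@X+a['t'];th=np.arctan2(np.hypot(*v[:2]),v[2]);return np.array([a['cx'],a['cy']])+a['fx']*th*v[:2]/np.hypot(*v[:2])
print('tcp',pw(p),'bar',pw(W(np.load('chute.npy'),(-.027,0,.155))))
```

```text
cam in tool [ 0.08055922  0.00072491 -0.17602056] [[-0.    1.   -0.  ]
 [-0.95 -0.   -0.32]
 [-0.32 -0.    0.95]] 297.3186396354542 262.62846904292144 190.17740106509245
tcp [261.54996374 221.97113393] bar [257.88137515 239.8776343 ]
```

View pics/c4.png

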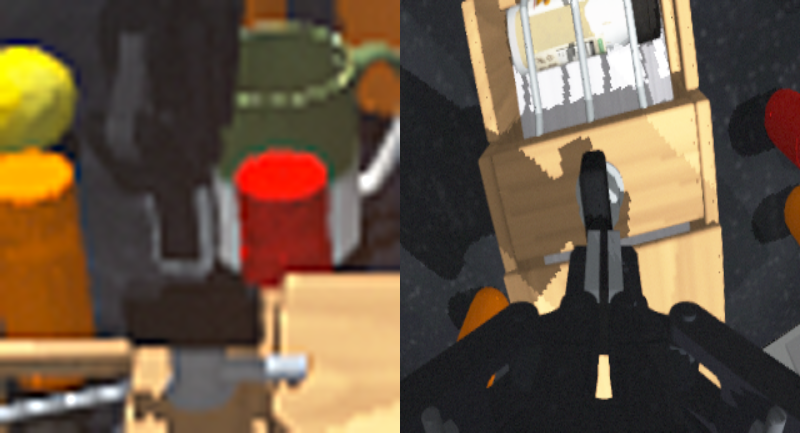

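Run:
```python
from h import *
a=load('w1');b=load('s1');p,T=cur();R=a['R']
def pw(X):
    v=R@X+a['t'];th=np.arctan2(np.hypot(*v[:2]),v[2]);return np.array([a['cx'],a['cy']])+a['fx']*th*v[:2]/np.hypot(*v[:2])
C=lambda q:((q[0]-100)*1.25+400,(q[1]-96)*433/260)
for dz in(0,.013,.02,.03,.04):
    X=p+[0,0,dz];q=pw(X);s=proj(b,X);print(dz,'wcrop',np.round(C(q)),'scrop',((s-[185,130])*[400/60,433/65]).round())
ch=np.load('chute.npy')
for x in(-.026,0,.026):
  for z in (.129,.155):
    X=W(np.r_[W(ch,(-.027,0,0))[:2],-.42],(x,0,z));s=proj(b,X);print(x,z,np.round(C(pw(X))),((s-[185,130])*[400/60,433/65]).round())
print(manip.get_obs()['wrist_force'],manip.get_obs()['wrist_torque'])
```

```text
0 wcrop [602. 210.] scrop [192. 330.]
0.013 wcrop [602. 225.] scrop [189. 302.]
0.02 wcrop [602. 233.] scrop [188. 287.]
0.03 wcrop [602. 247.] scrop [186. 264.]
0.04 wcrop [602. 262.] scrop [183. 242.]
-0.026 0.129 [598. 146.] [128. 334.]
-0.026 0.155 [597. 170.] [122. 277.]
0 0.129 [598. 209.] [194. 340.]
0 0.155 [597. 240.] [188. 284.]
0.026 0.129 [598. 265.] [260. 347.]
0.026 0.155 [598. 300.] [256. 290.]
[ 0.36974835 -0.00139808 -1.28344061] [-0.003426    0.02779199  0.04430762]
```

Call:
{"method": "carry_out", "body": {"deltas": [{"tx":0,"ty":0,"tz":0,"ax":0,"ay":0,"az":0},{"tx":0,"ty":0,"tz":0,"ax":0,"ay":0,"az":0},{"tx":0,"ty":0,"tz":0,"ax":0,"ay":0,"az":0},{"tx":0,"ty":0,"tz":0,"ax":0,"ay":0,"az":0},{"tx":0,"ty":0,"tz":0,"ax":0,"ay":0,"az":0}], "hand": 0.4}}

```text
time: 2.92
ee_pos: [0.4858, 0.2106, 0.1322]
tcp_rot: [-0.0, 0.208, 0.978, -0.0]
wrist_force: [0.3, 0.1, -0.3]
gripper_width: 0.6
grip_force: 0.0
```

Call:
{"method": "carry_out", "body": {"deltas": [{"tx":0,"ty":-0.005,"tz":0.02,"ax":0,"ay":0,"az":0},{"tx":0,"ty":-0.005,"tz":0.035,"ax":0,"ay":0,"az":0},{"tx":0,"ty":-0.005,"tz":0.035,"ax":0,"ay":0,"az":0}]}}

```text
time: 3.17
ee_pos: [0.4845, 0.2088, 0.1205]
tcp_rot: [-0.001, 0.208, 0.978, -0.001]
wrist_force: [-0.5, 0.4, -0.1]
gripper_width: 0.595
grip_force: 0.0
```

Call:
{"method": "carry_out", "body": {"deltas": [{"tx":0,"ty":0,"tz":0,"ax":0,"ay":0,"az":0},{"tx":0,"ty":0,"tz":0,"ax":0,"ay":0,"az":0},{"tx":0,"ty":0,"tz":0,"ax":0,"ay":0,"az":0},{"tx":0,"ty":0,"tz":0,"ax":0,"ay":0,"az":0},{"tx":0,"ty":0,"tz":0,"ax":0,"ay":0,"az":0}], "hand": 1}}

```text
time: 3.58
ee_pos: [0.4854, 0.2093, 0.122]
tcp_rot: [0.0, 0.208, 0.978, 0.0]
wrist_force: [0.8, -0.4, 1.3]
gripper_width: -0.002
grip_force: 1.1
```

Call:
{"method": "carry_out", "body": {"deltas": [{"tx":0,"ty":0,"tz":0,"ax":0,"ay":0,"az":0},{"tx":0,"ty":0,"tz":0,"ax":0,"ay":0,"az":0},{"tx":0,"ty":0,"tz":0,"ax":0,"ay":0,"az":0},{"tx":0,"ty":0,"tz":0,"ax":0,"ay":0,"az":0},{"tx":0,"ty":0,"tz":0,"ax":0,"ay":0,"az":0}], "hand": 0.4}}

```text
time: 4.0
ee_pos: [0.485, 0.2091, 0.1216]
tcp_rot: [-0.0, 0.208, 0.978, -0.0]
wrist_force: [-0.2, 0.1, 1.3]
gripper_width: 0.602
grip_force: 0.0
```

Call:
{"method": "carry_out", "body": {"deltas": [{"tx":0,"ty":0,"tz":0.02,"ax":0,"ay":0,"az":0},{"tx":0,"ty":0,"tz":0.03,"ax":0,"ay":0,"az":0},{"tx":0,"ty":0,"tz":0.03,"ax":0,"ay":0,"az":0}]}}

```text
time: 4.25
ee_pos: [0.4846, 0.209, 0.1117]
tcp_rot: [-0.001, 0.208, 0.978, -0.001]
wrist_force: [-0.1, -0.2, -0.6]
gripper_width: 0.6
grip_force: 0.0
```

Call:
{"method": "carry_out", "body": {"deltas": [{"tx":0,"ty":0,"tz":0,"ax":0,"ay":0,"az":0},{"tx":0,"ty":0,"tz":0,"ax":0,"ay":0,"az":0},{"tx":0,"ty":0,"tz":0,"ax":0,"ay":0,"az":0},{"tx":0,"ty":0,"tz":0,"ax":0,"ay":0,"az":0},{"tx":0,"ty":0,"tz":0,"ax":0,"ay":0,"az":0}], "hand": 1}}

```text
time: 4.67
ee_pos: [0.4848, 0.2088, 0.1129]
tcp_rot: [-0.0, 0.208, 0.978, -0.0]
wrist_force: [-4.2, -2.9, 6.8]
gripper_width: 0.113
grip_force: 58.8
```

Run:
```python
from h import *
a=grab('wrist','w2');b=grab('side','s2');print(cur()[0],manip.get_obs()['gripper_width'])
```

```text
[0.48481081 0.20884318 0.11292759] 0.11832069585821975
```

Bar gripped at last (10 mm opening, 59 N). The real tips sit about 30 mm short of the reported TCP, so I'll allow for that. Now the turn.

Call:
{"method": "carry_out", "body": {"deltas": [{"tx":0,"ty":0,"tz":0,"ax":0,"ay":0,"az":0.098},{"tx":0,"ty":0,"tz":0,"ax":0,"ay":0,"az":0.098},{"tx":0,"ty":0,"tz":0,"ax":0,"ay":0,"az":0.098},{"tx":0,"ty":0,"tz":0,"ax":0,"ay":0,"az":0.098},{"tx":0,"ty":0,"tz":0,"ax":0,"ay":0,"az":0.098}]}}

```text
time: 5.18
ee_pos: [0.485, 0.209, 0.1129]
tcp_rot: [-0.0, 0.497, 0.868, -0.0]
wrist_force: [-2.4, -1.6, 4.5]
gripper_width: 0.112
grip_force: 58.6
```

Call:
{"method": "carry_out", "body": {"deltas": [{"tx":0,"ty":0,"tz":0,"ax":0,"ay":0,"az":0.098},{"tx":0,"ty":0,"tz":0,"ax":0,"ay":0,"az":0.098},{"tx":0,"ty":0,"tz":0,"ax":0,"ay":0,"az":0.098},{"tx":0,"ty":0,"tz":0,"ax":0,"ay":0,"az":0.098},{"tx":0,"ty":0,"tz":0,"ax":0,"ay":0,"az":0.098}]}}

```text
time: 5.6
ee_pos: [0.4852, 0.209, 0.113]
tcp_rot: [0.0, 0.737, 0.676, 0.0]
wrist_force: [-0.9, -1.8, 1.0]
gripper_width: 0.12
grip_force: 58.5
```

Call:
{"method": "carry_out", "body": {"deltas": [{"tx":0,"ty":0,"tz":0,"ax":0,"ay":0,"az":0.01},{"tx":0,"ty":0,"tz":0,"ax":0,"ay":0,"az":0.01}]}}

```text
time: 5.77
ee_pos: [0.4853, 0.2091, 0.1129]
tcp_rot: [0.0, 0.757, 0.654, 0.0]
wrist_force: [-0.4, -2.5, 5.0]
gripper_width: 0.112
grip_force: 58.9
```

Run:
```python
from h import *
print(cur()[1].as_euler('zyx'),np.arctan2(*cur()[1].as_matrix()[[1,0],1]),manip.get_obs()['q'])
b=grab('side','s3');a=load('w2')
i=cv2.imread('pics/s3.png')[100:260,170:300]
cv2.imwrite('pics/c5.png',np.hstack([cv2.resize(i,(400,492)),cv2.resize(cv2.imread('pics/w2.png')[96:356,100:420],(400,492))]))
```

```text
[-1.42520062e+00  2.48688529e-04  3.14131407e+00] -0.1455956390926284 [-1.02529669  0.32940714  0.60052628  2.04276671 -0.2476934   0.83924403
 -0.42852914]
```

View pics/c5.png

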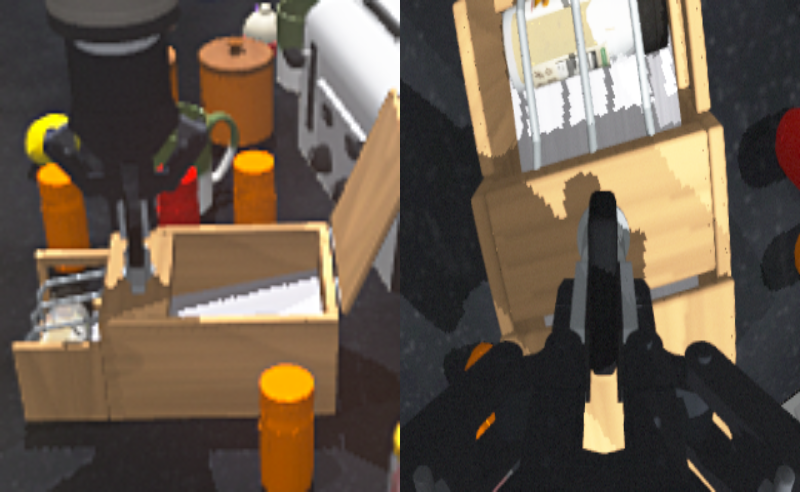

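The inlet lid is fully up and the latch is at about 1.5 rad (commanded turn). Open, rise, and move over to the jar.

Call:
{"method": "carry_out", "body": {"deltas": [{"tx":0,"ty":0,"tz":0,"ax":0,"ay":0,"az":0},{"tx":0,"ty":0,"tz":0,"ax":0,"ay":0,"az":0},{"tx":0,"ty":0,"tz":0,"ax":0,"ay":0,"az":0},{"tx":0,"ty":0,"tz":0,"ax":0,"ay":0,"az":0}], "hand": 0.5}}

```text
time: 6.15
ee_pos: [0.4852, 0.2093, 0.1127]
tcp_rot: [-0.0, 0.755, 0.655, 0.0]
wrist_force: [-0.7, 1.4, -0.3]
gripper_width: 0.502
grip_force: 0.0
```

Call:
{"method": "carry_out", "body": {"deltas": [{"tx":0,"ty":0,"tz":-0.15,"ax":0,"ay":0,"az":0},{"tx":0,"ty":0,"tz":-0.5,"ax":0,"ay":0,"az":0},{"tx":0,"ty":0,"tz":-0.5,"ax":0,"ay":0,"az":0},{"tx":0,"ty":0,"tz":-0.5,"ax":0,"ay":0,"az":0},{"tx":0,"ty":0,"tz":-0.5,"ax":0,"ay":0,"az":0}]}}

```text
time: 6.57
ee_pos: [0.4874, 0.2102, 0.268]
tcp_rot: [-0.0, 0.755, 0.655, 0.004]
wrist_force: [0.3, 1.1, 0.0]
gripper_width: 0.503
grip_force: 0.0
```

```bash
cat >> h.py <<'E'
J=np.array([.4776,-.0703])
def gp(g,R,off=.038): return np.array(g)+off*R.as_matrix()[:,2],R
E
python3 - <<'E'
from h import *
print(manip.get_obs()['q'],cur()[0]); y=-.146;r=np.radians
R=lambda d:down(y,r(d))
plan([gp((.478,.02,.28),R(0)),gp((*J,.25),R(20)),gp((*J,.25),R(45)),gp((.478,-.1,.25),R(10)),gp((.478,-.1,.25),R(-20)),gp((.478,-.1,.25),R(-45))])
a=load('top0');print(onz(a,600/1.5625,330/1.5625,0),onz(a,530/1.5625,417/1.5625,0))
E
```

```text
[-1.12000149  0.1313441   0.66270072  1.87665722 -0.09049413  1.15536892
 -0.56739141] [0.48739441 0.21015412 0.26801528]
rows 4.6 {'tx': -0.6324, 'ty': 0.0582, 'tz': 0.0833, 'ax': 0.0008, 'ay': -0.0009, 'az': 0.0007}
rows 2.8 {'tx': -0.2547, 'ty': 0.0425, 'tz': 0.0924, 'ax': 0.0, 'ay': 0.0556, 'az': 0.0}
rows 3.5 {'tx': 0.0535, 'ty': 0.0, 'tz': -0.0119, 'ax': 0.0, 'ay': 0.0694, 'az': -0.0}
rows 4.9 {'tx': -0.1418, 'ty': 0.0157, 'tz': -0.092, 'ax': -0.0, 'ay': -0.0972, 'az': -0.0}
rows 4.2 {'tx': -0.0633, 'ty': 0.0, 'tz': -0.017, 'ax': 0.0, 'ay': -0.0833, 'az': 0.0}
rows 3.5 {'tx': -0.0535, 'ty': -0.0, 'tz': -0.0119, 'ax': -0.0, 'ay': -0.0694, 'az': -0.0}
[ 0.4790778  -0.20861524  0.        ] [ 0.33078568 -0.08017177  0.        ]
```

Call:
{"method": "carry_out", "body": {"deltas": [{"tx":-0.632,"ty":0.058,"tz":0.083,"ax":0,"ay":0,"az":0},{"tx":-0.632,"ty":0.058,"tz":0.083,"ax":0,"ay":0,"az":0},{"tx":-0.632,"ty":0.058,"tz":0.083,"ax":0,"ay":0,"az":0},{"tx":-0.632,"ty":0.058,"tz":0.083,"ax":0,"ay":0,"az":0},{"tx":-0.632,"ty":0.058,"tz":0.083,"ax":0,"ay":0,"az":0}], "hand": 0}}

```text
time: 6.98
ee_pos: [0.4745, 0.0152, 0.2373]
tcp_rot: [-0.0, 0.756, 0.654, -0.0]
wrist_force: [0.3, 0.3, -0.1]
gripper_width: 1.003
grip_force: 0.0
```

Call:
{"method": "carry_out", "body": {"deltas": [{"tx":-0.255,"ty":0.042,"tz":0.092,"ax":0,"ay":0.0556,"az":0},{"tx":-0.255,"ty":0.042,"tz":0.092,"ax":0,"ay":0.0556,"az":0},{"tx":-0.255,"ty":0.042,"tz":0.092,"ax":0,"ay":0.0556,"az":0},{"tx":-0.255,"ty":0.042,"tz":0.092,"ax":0,"ay":0.0556,"az":0}]}}

```text
time: 7.32
ee_pos: [0.4761, -0.0558, 0.2105]
tcp_rot: [-0.106, 0.746, 0.647, 0.117]
wrist_force: [0.1, 1.8, -0.5]
gripper_width: 1.003
grip_force: 0.0
```

Call:
{"method": "carry_out", "body": {"deltas": [{"tx":0.053,"ty":0,"tz":-0.012,"ax":0,"ay":0.0694,"az":0},{"tx":0.053,"ty":0,"tz":-0.012,"ax":0,"ay":0.0694,"az":0},{"tx":0.053,"ty":0,"tz":-0.012,"ax":0,"ay":0.0694,"az":0},{"tx":0.053,"ty":0,"tz":-0.012,"ax":0,"ay":0.0694,"az":0},{"tx":0.053,"ty":0,"tz":-0.012,"ax":0,"ay":0.0694,"az":0}]}}

```text
time: 7.73
ee_pos: [0.4766, -0.0434, 0.2168]
tcp_rot: [-0.245, 0.705, 0.606, 0.275]
wrist_force: [-1.9, 0.3, -1.1]
gripper_width: 1.0
grip_force: 0.0
```

```bash
cat >> h.py <<'E'
def st():
    p,R=cur();m=R.as_matrix();print('q',manip.get_obs()['q'].round(2),'p',p.round(4),'zdir',m[:,2].round(3),'y',m[:,1].round(3))
E
python3 - <<'E'
from h import *
st();y=-.146;r=np.radians
R=lambda d:down(y,r(d))
plan([gp((*J,.25),R(45))])
E
```

```text
q [-0.2   0.39  0.83  2.04 -0.93  1.44  0.93] p [ 0.4766 -0.0434  0.2168] zdir [ 0.09   0.679 -0.729] y [ 0.989 -0.145 -0.013]
rows 0.3 {'tx': 0.0156, 'ty': 0.0161, 'tz': -0.0147, 'ax': -0.0015, 'ay': 0.0049, 'az': -0.0014}
```

Run:
```python
from h import *
y=-.146;r=np.radians
R=down(y,r(40));d=R.as_matrix()[:,2];g=np.r_[J,.058]
plan([gp(g-.09*d+[0,0,.02],R),gp(g-.09*d,R),gp(g,R)])
```

```text
rows 2.8 {'tx': -0.3712, 'ty': 0.0206, 'tz': 0.1033, 'ax': -0.0015, 'ay': -0.009, 'az': -0.0014}
rows 0.5 {'tx': -0.0429, 'ty': -0.0, 'tz': 0.0511, 'ax': 0.0, 'ay': 0.0, 'az': 0.0}
rows 2.2 {'tx': -0.0, 'ty': 0.0, 'tz': 0.3, 'ax': 0.0, 'ay': 0.0, 'az': 0.0}
```

Call:
{"method": "carry_out", "body": {"deltas": [{"tx":-0.371,"ty":0.02,"tz":0.103,"ax":-0.001,"ay":-0.009,"az":-0.001},{"tx":-0.371,"ty":0.02,"tz":0.103,"ax":-0.001,"ay":-0.009,"az":-0.001},{"tx":-0.371,"ty":0.02,"tz":0.103,"ax":-0.001,"ay":-0.009,"az":-0.001},{"tx":-0.371,"ty":0.02,"tz":0.103,"ax":-0.001,"ay":-0.009,"az":-0.001},{"tx":-0.371,"ty":0.02,"tz":0.103,"ax":-0.001,"ay":-0.009,"az":-0.001}]}}

```text
time: 8.15
ee_pos: [0.4735, -0.1014, 0.1192]
tcp_rot: [-0.224, 0.71, 0.616, 0.255]
wrist_force: [-0.2, 0.2, 1.6]
gripper_width: 0.994
grip_force: 0.0
```

Run:
```python
from h import *
y=-.146;r=np.radians;st()
R=down(y,r(40));d=R.as_matrix()[:,2];g=np.r_[J,.058]
plan([gp(g,R)])
a=grab('wrist','w4');b=grab('side','s4')
cv2.imwrite('pics/c6.png',np.hstack([cv2.resize(cv2.imread('pics/s4.png')[170:320,140:280],(400,428)),cv2.resize(cv2.imread('pics/w4.png')[40:384,80:432],(400,428))]))
```

```text
q [-0.05  0.57  0.77  2.04 -0.97  1.36  1.14] p [ 0.4735 -0.1014  0.1192] zdir [ 0.086  0.633 -0.769] y [ 0.99  -0.14  -0.004]
rows 2.5 {'tx': -0.0491, 'ty': 0.0006, 'tz': 0.3502, 'ax': -0.0011, 'ay': 0.0009, 'az': 0.0003}
```

View pics/c6.png

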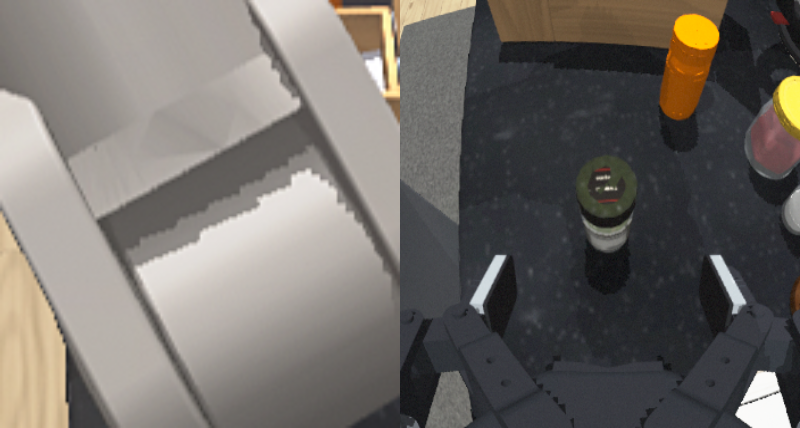

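The jar sits centred between the open pads at (605,200) in the right half. The pads confirm that the tips end about 35 mm short of the reported TCP, so I'll use 50 mm from TCP to the grip.

```bash
sed -i 's/off=.038/off=.050/' h.py
python3 - <<'E'
from h import *
y=-.146;r=np.radians;st()
R=down(y,r(40));g=np.r_[J,.058]
plan([gp(g,R)])
E
```

```text
q [-0.05  0.56  0.77  2.04 -0.97  1.36  1.13] p [ 0.4745 -0.1007  0.1211] zdir [ 0.088  0.633 -0.769] y [ 0.99  -0.138 -0.   ]
rows 2.9 {'tx': -0.0555, 'ty': -0.0029, 'tz': 0.3933, 'ax': -0.0008, 'ay': 0.0007, 'az': 0.0009}
```

Call:
{"method": "carry_out", "body": {"deltas": [{"tx":-0.055,"ty":-0.003,"tz":0,"ax":0,"ay":0,"az":0},{"tx":-0.055,"ty":-0.003,"tz":0.13,"ax":0,"ay":0,"az":0},{"tx":-0.055,"ty":-0.003,"tz":0.26,"ax":0,"ay":0,"az":0},{"tx":-0.055,"ty":-0.003,"tz":0.393,"ax":0,"ay":0,"az":0},{"tx":-0.055,"ty":-0.003,"tz":0.393,"ax":0,"ay":0,"az":0}]}}

```text
time: 8.67
ee_pos: [0.4825, -0.036, 0.0195]
tcp_rot: [-0.223, 0.709, 0.618, 0.257]
wrist_force: [0.5, -0.3, -1.1]
gripper_width: 0.999
grip_force: 0.0
```

Call:
{"method": "carry_out", "body": {"deltas": [{"tx":0,"ty":0,"tz":0,"ax":0,"ay":0,"az":0},{"tx":0,"ty":0,"tz":0,"ax":0,"ay":0,"az":0},{"tx":0,"ty":0,"tz":0,"ax":0,"ay":0,"az":0},{"tx":0,"ty":0,"tz":0,"ax":0,"ay":0,"az":0},{"tx":0,"ty":0,"tz":0,"ax":0,"ay":0,"az":0}], "hand": 1}}

```text
time: 9.08
ee_pos: [0.4826, -0.0398, 0.0203]
tcp_rot: [-0.223, 0.71, 0.617, 0.257]
wrist_force: [-3.1, -3.9, 12.1]
gripper_width: 0.458
grip_force: 58.8
```

Run:
```python
from h import *
st();o=manip.get_obs();print(o['gripper_width'],o['grip_force'],o['wrist_force'])
```

```text
q [ 0.2   0.6   0.29  2.12 -1.02  1.03  1.13] p [ 0.4826 -0.0398  0.0203] zdir [ 0.09   0.633 -0.769] y [ 0.99  -0.139  0.001]
0.45848863489386626 58.83842647075653 [-3.08301912 -3.93478285 12.10283934]
```

Run:
```python
from h import *
p,R0=cur();np.save('R0.npy',R0.as_quat());r=np.radians
R=lambda d:R0*Ro.from_euler('y',r(d))
plan([gp((.478,-.08,.12),R(-20)),gp((.478,-.11,.12),R(-50)),gp((.478,-.11,.12),R(-80)),gp((.478,-.11,.08),R(-90)),gp((.478,-.11,.04),R(-90))])
```

```text
rows 2.8 {'tx': 0.0517, 'ty': 0.0038, 'tz': -0.185, 'ax': -0.0, 'ay': -0.0556, 'az': 0.0}
rows 4.2 {'tx': -0.1765, 'ty': 0.0139, 'tz': -0.0557, 'ax': -0.0, 'ay': -0.0833, 'az': -0.0}
rows 4.2 {'tx': -0.0833, 'ty': -0.0, 'tz': -0.0223, 'ax': -0.0, 'ay': -0.0833, 'az': 0.0}
rows 1.4 {'tx': 0.0572, 'ty': -0.0001, 'tz': 0.0992, 'ax': 0.0, 'ay': -0.0278, 'az': 0.0}
rows 1.0 {'tx': 0.1025, 'ty': -0.0001, 'tz': 0.0852, 'ax': 0.0, 'ay': 0.0, 'az': 0.0}
```

Call:
{"method": "carry_out", "body": {"deltas": [{"tx":0.064,"ty":0,"tz":-0.077,"ax":0,"ay":0,"az":0},{"tx":0.052,"ty":0.004,"tz":-0.185,"ax":0,"ay":-0.0556,"az":0},{"tx":0.052,"ty":0.004,"tz":-0.185,"ax":0,"ay":-0.0556,"az":0},{"tx":0.052,"ty":0.004,"tz":-0.185,"ax":0,"ay":-0.0556,"az":0},{"tx":0.052,"ty":0.004,"tz":-0.185,"ax":0,"ay":-0.0556,"az":0}]}}

```text
time: 9.5
ee_pos: [0.482, -0.0587, 0.0744]
tcp_rot: [-0.11, 0.741, 0.649, 0.129]
wrist_force: [2.2, 1.3, -0.6]
gripper_width: 0.459
grip_force: 60.6
```

Call:
{"method": "carry_out", "body": {"deltas": [{"tx":-0.176,"ty":0.014,"tz":-0.056,"ax":0,"ay":-0.0833,"az":0},{"tx":-0.176,"ty":0.014,"tz":-0.056,"ax":0,"ay":-0.0833,"az":0},{"tx":-0.176,"ty":0.014,"tz":-0.056,"ax":0,"ay":-0.0833,"az":0},{"tx":-0.176,"ty":0.014,"tz":-0.056,"ax":0,"ay":-0.0833,"az":0},{"tx":-0.176,"ty":0.014,"tz":-0.056,"ax":0,"ay":-0.0833,"az":0}]}}

```text
time: 9.92
ee_pos: [0.4768, -0.1183, 0.0709]
tcp_rot: [0.058, 0.752, 0.653, -0.066]
wrist_force: [-0.1, -1.0, -2.1]
gripper_width: 0.46
grip_force: 60.7
```

Call:
{"method": "carry_out", "body": {"deltas": [{"tx":-0.083,"ty":0,"tz":-0.022,"ax":0,"ay":-0.0833,"az":0},{"tx":-0.083,"ty":0,"tz":-0.022,"ax":0,"ay":-0.0833,"az":0},{"tx":-0.083,"ty":0,"tz":-0.022,"ax":0,"ay":-0.0833,"az":0},{"tx":-0.083,"ty":0,"tz":-0.022,"ax":0,"ay":-0.0833,"az":0},{"tx":-0.083,"ty":0,"tz":-0.022,"ax":0,"ay":-0.0833,"az":0}]}}

```text
time: 10.33
ee_pos: [0.4744, -0.1377, 0.08]
tcp_rot: [0.227, 0.706, 0.618, -0.261]
wrist_force: [0.1, 1.6, -1.9]
gripper_width: 0.464
grip_force: 60.7
```

Run:
```python
from h import *
st();R0=Ro.from_quat(np.load('R0.npy'));r=np.radians
R=lambda d:R0*Ro.from_euler('y',r(d))
plan([gp((.478,-.11,.08),R(-90)),gp((.478,-.11,.04),R(-90))])
```

```text
q [-1.03  0.69  0.93  2.15  0.19  0.77 -0.45] p [ 0.4744 -0.1377  0.08  ] zdir [-0.087 -0.643 -0.761] y [ 0.991 -0.132 -0.002]
rows 1.4 {'tx': 0.0426, 'ty': -0.0009, 'tz': 0.1039, 'ax': 0.0005, 'ay': -0.0273, 'az': 0.0012}
rows 1.0 {'tx': 0.1025, 'ty': -0.0001, 'tz': 0.0852, 'ax': 0.0, 'ay': 0.0, 'az': 0.0}
```

Call:
{"method": "carry_out", "body": {"deltas": [{"tx":0.043,"ty":0,"tz":0.104,"ax":0,"ay":-0.0273,"az":0.001},{"tx":0.043,"ty":0,"tz":0.104,"ax":0,"ay":-0.0273,"az":0.001},{"tx":0.043,"ty":0,"tz":0.104,"ax":0,"ay":-0.0273,"az":0.001}]}}

```text
time: 10.58
ee_pos: [0.4708, -0.1502, 0.0453]
tcp_rot: [0.279, 0.682, 0.594, -0.322]
wrist_force: [-0.7, 2.1, -2.4]
gripper_width: 0.467
grip_force: 60.6
```

Call:
{"method": "carry_out", "body": {"deltas": [{"tx":0.05,"ty":0,"tz":0.042,"ax":0,"ay":0,"az":0},{"tx":0.102,"ty":0,"tz":0.085,"ax":0,"ay":0,"az":0},{"tx":0.102,"ty":0,"tz":0.085,"ax":0,"ay":0,"az":0}]}}

```text
time: 10.83
ee_pos: [0.4715, -0.1504, 0.0077]
tcp_rot: [0.275, 0.687, 0.594, -0.316]
wrist_force: [-1.6, 0.3, -0.8]
gripper_width: 0.461
grip_force: 60.6
```

Call:
{"method": "carry_out", "body": {"deltas": [{"tx":0.013,"ty":0,"tz":0.011,"ax":0,"ay":0,"az":0},{"tx":0.013,"ty":0,"tz":0.011,"ax":0,"ay":0,"az":0}]}}

```text
time: 11.0
ee_pos: [0.472, -0.1506, 0.0043]
tcp_rot: [0.275, 0.687, 0.593, -0.316]
wrist_force: [0.5, -1.1, -1.4]
gripper_width: 0.463
grip_force: 60.6
```

Run:
```python
from h import *
st();b=grab('side','s5');print(manip.get_obs()['wrist_force'])
```

```text
q [-1.01  0.96  0.85  2.13  0.16  0.69 -0.58] p [ 0.472  -0.1506  0.0043] zdir [-0.107 -0.753 -0.649] y [ 0.989 -0.145  0.004]
[ 0.30932792  0.20138936 -1.02773172]
```

Call:
{"method": "carry_out", "body": {"deltas": [{"tx":0.013,"ty":0,"tz":0.011,"ax":0,"ay":0,"az":0},{"tx":0.026,"ty":0,"tz":0.021,"ax":0,"ay":0,"az":0},{"tx":0.026,"ty":0,"tz":0.021,"ax":0,"ay":0,"az":0}]}}

```text
time: 11.3
ee_pos: [0.4717, -0.15, -0.0073]
tcp_rot: [0.276, 0.687, 0.594, -0.317]
wrist_force: [-0.8, 0.5, -1.4]
gripper_width: 0.459
grip_force: 60.6
```

Call:
{"method": "carry_out", "body": {"deltas": [{"tx":0.0077,"ty":0,"tz":0.0064,"ax":0,"ay":0,"az":0},{"tx":0.0077,"ty":0,"tz":0.0064,"ax":0,"ay":0,"az":0}]}}

```text
time: 11.47
ee_pos: [0.4716, -0.1503, -0.0102]
tcp_rot: [0.276, 0.687, 0.593, -0.317]
wrist_force: [0.3, 0.0, -1.5]
gripper_width: 0.457
grip_force: 60.6
```

Call:
{"method": "carry_out", "body": {"deltas": [{"tx":0.005,"ty":0,"tz":0.0042,"ax":0,"ay":0,"az":0},{"tx":0.005,"ty":0,"tz":0.0042,"ax":0,"ay":0,"az":0}]}}

```text
time: 11.63
ee_pos: [0.4717, -0.1505, -0.0116]
tcp_rot: [0.276, 0.687, 0.593, -0.317]
wrist_force: [-0.3, 1.7, 3.6]
gripper_width: 0.462
grip_force: 61.4
```

Run:
```python
from h import *
b=grab('side','s6');o=manip.get_obs();print(cur()[0],o['wrist_force'],o['wrist_torque'])
cv2.imwrite('pics/c7.png',cv2.resize(cv2.imread('pics/s6.png')[200:340,140:300],(800,600)))
```

```text
[ 0.47171384 -0.15050265 -0.01158396] [0.01586786 1.15078156 3.28716249] [ 0.20327688  0.01421793 -0.08412595]
```

View pics/c7.png

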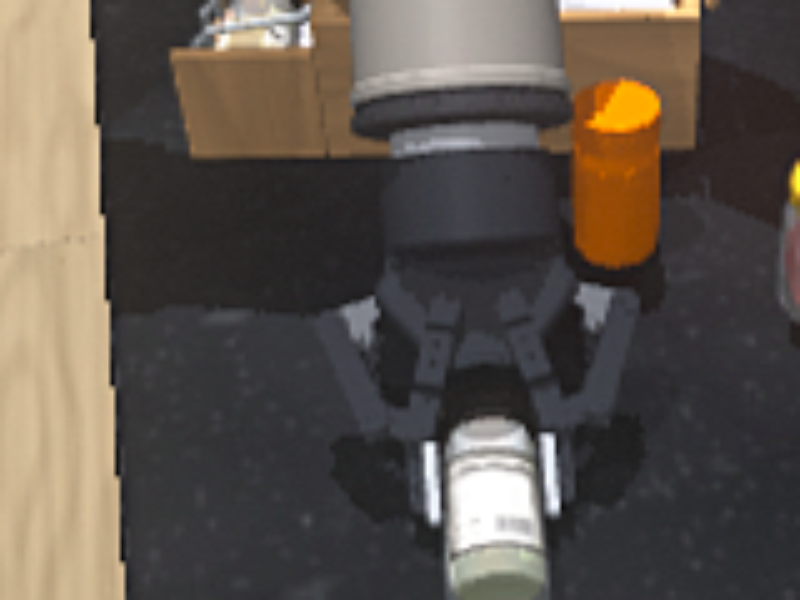

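Call:
{"method": "carry_out", "body": {"deltas": [{"tx":0.0026,"ty":0,"tz":0.002,"ax":0,"ay":0,"az":0},{"tx":0.0026,"ty":0,"tz":0.002,"ax":0,"ay":0,"az":0}]}}

```text
time: 11.85
ee_pos: [0.4717, -0.1506, -0.0118]
tcp_rot: [0.276, 0.686, 0.593, -0.317]
wrist_force: [-1.6, 9.0, 20.7]
gripper_width: 0.461
grip_force: 62.8
```

Call:
{"method": "carry_out", "body": {"deltas": [{"tx":0,"ty":0,"tz":0,"ax":0,"ay":0,"az":0},{"tx":0,"ty":0,"tz":0,"ax":0,"ay":0,"az":0},{"tx":0,"ty":0,"tz":0,"ax":0,"ay":0,"az":0},{"tx":0,"ty":0,"tz":0,"ax":0,"ay":0,"az":0},{"tx":0,"ty":0,"tz":0,"ax":0,"ay":0,"az":0}], "hand": 0}}

```text
time: 12.27
ee_pos: [0.4716, -0.1503, -0.0129]
tcp_rot: [0.276, 0.687, 0.593, -0.317]
wrist_force: [-0.0, 0.1, -0.5]
gripper_width: 1.002
grip_force: 0.0
```

Call:
{"method": "carry_out", "body": {"deltas": [{"tx":0,"ty":0,"tz":-0.1,"ax":0,"ay":0,"az":0},{"tx":0,"ty":0,"tz":-0.2,"ax":0,"ay":0,"az":0},{"tx":0,"ty":0,"tz":-0.3,"ax":0,"ay":0,"az":0},{"tx":0,"ty":0,"tz":-0.3,"ax":0,"ay":0,"az":0}]}}

```text
time: 12.6
ee_pos: [0.4841, -0.078, 0.047]
tcp_rot: [0.276, 0.686, 0.595, -0.314]
wrist_force: [1.0, 0.8, -0.0]
gripper_width: 1.0
grip_force: 0.0
```

Run:
```python
from h import *
st();r=np.radians
R=lambda d:down(-.146,r(d))
plan([gp((.478,-.09,.17),R(-22)),gp((.478,-.12,.20),R(0)),])
```

```text
q [-1.12  0.89  0.87  2.06  0.15  0.87 -0.59] p [ 0.4841 -0.078   0.047 ] zdir [-0.103 -0.753 -0.65 ] y [ 0.99  -0.14   0.005]
rows 3.8 {'tx': -0.2623, 'ty': -0.0134, 'tz': -0.0864, 'ax': 0.0012, 'ay': 0.0763, 'az': 0.0003}
rows 3.1 {'tx': -0.0668, 'ty': 0.0145, 'tz': -0.0678, 'ax': -0.0, 'ay': 0.0611, 'az': 0.0}
```

Call:
{"method": "carry_out", "body": {"deltas": [{"tx":-0.077,"ty":0,"tz":-0.064,"ax":0,"ay":0,"az":0},{"tx":-0.262,"ty":-0.013,"tz":-0.086,"ax":0.001,"ay":0.076,"az":0},{"tx":-0.262,"ty":-0.013,"tz":-0.086,"ax":0.001,"ay":0.076,"az":0},{"tx":-0.262,"ty":-0.013,"tz":-0.086,"ax":0.001,"ay":0.076,"az":0},{"tx":-0.262,"ty":-0.013,"tz":-0.086,"ax":0.001,"ay":0.076,"az":0}]}}

```text
time: 13.02
ee_pos: [0.4731, -0.1131, 0.1233]
tcp_rot: [0.142, 0.739, 0.638, -0.164]
wrist_force: [1.3, -0.0, -0.6]
gripper_width: 0.997
grip_force: 0.0
```

Call:
{"method": "carry_out", "body": {"deltas": [{"tx":-0.067,"ty":0.014,"tz":-0.068,"ax":0,"ay":0.061,"az":0},{"tx":-0.067,"ty":0.014,"tz":-0.068,"ax":0,"ay":0.061,"az":0},{"tx":-0.067,"ty":0.014,"tz":-0.068,"ax":0,"ay":0.061,"az":0},{"tx":-0.067,"ty":0.014,"tz":-0.068,"ax":0,"ay":0.061,"az":0},{"tx":-0.067,"ty":0.014,"tz":-0.068,"ax":0,"ay":0.061,"az":0}]}}

```text
time: 13.43
ee_pos: [0.475, -0.1253, 0.1499]
tcp_rot: [0.019, 0.759, 0.65, -0.022]
wrist_force: [0.9, 0.1, -0.4]
gripper_width: 0.997
grip_force: 0.0
```

Run:
```python
from h import *
st();a=grab('wrist','w7');b=grab('side','s7')
cv2.imwrite('pics/c8.png',np.hstack([cv2.resize(cv2.imread('pics/s7.png')[200:340,170:300],(390,420)),cv2.resize(cv2.imread('pics/w7.png')[44:384,96:428],(410,420))]))
```

```text
q [-0.65  0.23  0.85  2.1  -0.15  0.89  0.13] p [ 0.475  -0.1253  0.1499] zdir [-0.009 -0.056 -0.998] y [ 0.988 -0.153  0.   ]
```

View pics/c8.png

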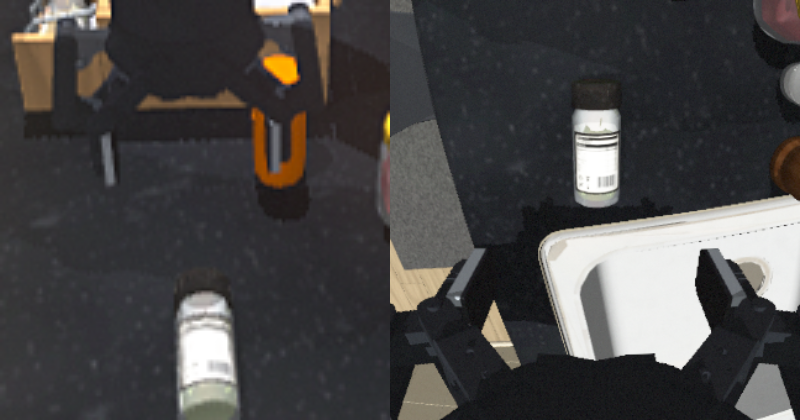

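The jar lies on its side with its black lid towards the chute (+y). In the right half its lid end is at (597,80) and its base end at (597,207). It is let go.

Run:
```python
from h import *
a=load('w7');b=load('s7')
def fray(d,u,v):
    x=np.array([u-d['cx'],v-d['cy']]);r=np.hypot(*x);th=r/d['fx'];ray=np.r_[np.sin(th)*x/r,np.cos(th)]
    R=d['R'];return -R.T@d['t'],R.T@ray
def won(u,v,z):
    c,r=fray(a,(u-390)/1.235+96,v/1.235+44);return c+r*(z-c[2])/r[2]
L,B=won(597,81,.02),won(597,206,.02)
print('cam',-a['R'].T@a['t'],'lid',L,'base',B,np.linalg.norm(L-B),'mid',(L+B)/2,'axis yaw',np.arctan2(*(L-B)[1::-1]))
print('widths',won(573,150,.02)-won(621,150,.02))
S=lambda u,v,z:onz(b,u/3+170,v/3+200,z)
print('side lid',S(203,270,.041),'side axis mid',S(206,345,.03))
# orange cap sanity / where do predicted mid project in side crop
for X in(L,B,(L+B)/2):print((proj(b,X)-[170,200])*3)
```

```text
cam [ 0.48992665 -0.03484148  0.32093847] lid [ 0.48603681 -0.06719645  0.02      ] base [ 0.46887783 -0.17802084  0.02      ] 0.11214489224524588 mid [ 0.47745732 -0.12260864  0.02      ] axis yaw 1.417185641209407
widths [-0.04064423  0.00633387  0.        ]
side lid [ 0.48589382 -0.07266595  0.041     ] side axis mid [ 0.4768055  -0.12473374  0.03      ]
[202.8757215  282.99195823]
[211.45030711 428.16996736]
[206.90238673 351.16822561]
```

Run:
```python
from h import *
R=down(-.153);plan([((.4775,-.1215,.075),R),((.4775,-.1215,-.015),R)])
```

```text
rows 1.8 {'tx': 0.021, 'ty': 0.0074, 'tz': 0.2453, 'ax': -0.0004, 'ay': 0.0098, 'az': 0.0007}
rows 2.2 {'tx': 0.0, 'ty': 0.0, 'tz': 0.3, 'ax': 0.0, 'ay': 0.0, 'az': 0.0}
```

Call:
{"method": "carry_out", "body": {"deltas": [{"tx":0.021,"ty":0.007,"tz":0.245,"ax":0,"ay":0.0098,"az":0.0007},{"tx":0.021,"ty":0.007,"tz":0.245,"ax":0,"ay":0.0098,"az":0.0007},{"tx":0.021,"ty":0.007,"tz":0.245,"ax":0,"ay":0.0098,"az":0.0007},{"tx":0.021,"ty":0.007,"tz":0.245,"ax":0,"ay":0.0098,"az":0.0007}]}}

```text
time: 13.87
ee_pos: [0.4764, -0.1205, 0.0742]
tcp_rot: [-0.002, 0.758, 0.652, -0.003]
wrist_force: [0.4, -0.3, 1.0]
gripper_width: 1.0
grip_force: 0.0
```

Run:
```python
from h import *
st();R=down(-.153);plan([((.4775,-.1215,-.012),R)])
```

```text
q [-0.5   0.37  0.74  2.15 -0.37  0.75  0.33] p [ 0.4764 -0.1205  0.0742] zdir [-0.007 -0.001 -1.   ] y [ 0.989 -0.15  -0.007]
rows 2.1 {'tx': -0.0023, 'ty': 0.0059, 'tz': 0.2874, 'ax': -0.0011, 'ay': 0.0003, 'az': 0.0004}
```

Call:
{"method": "carry_out", "body": {"deltas": [{"tx":-0.002,"ty":0.003,"tz":0.12,"ax":0,"ay":0,"az":0},{"tx":-0.002,"ty":0.003,"tz":0.24,"ax":0,"ay":0,"az":0},{"tx":-0.002,"ty":0.003,"tz":0.285,"ax":0,"ay":0,"az":0},{"tx":-0.002,"ty":0.003,"tz":0.285,"ax":0,"ay":0,"az":0}]}}

```text
time: 14.2
ee_pos: [0.478, -0.1206, -0.011]
tcp_rot: [-0.002, 0.758, 0.652, -0.001]
wrist_force: [-1.1, 1.0, 0.1]
gripper_width: 1.002
grip_force: 0.0
```

Call:
{"method": "carry_out", "body": {"deltas": [{"tx":0,"ty":0,"tz":0.022,"ax":0,"ay":0,"az":0},{"tx":0,"ty":0,"tz":0.043,"ax":0,"ay":0,"az":0},{"tx":0,"ty":0,"tz":0.043,"ax":0,"ay":0,"az":0}]}}

```text
time: 14.45
ee_pos: [0.4793, -0.1211, -0.0225]
tcp_rot: [-0.001, 0.758, 0.652, 0.0]
wrist_force: [-0.2, -0.9, 0.3]
gripper_width: 0.999
grip_force: 0.0
```

Call:
{"method": "carry_out", "body": {"deltas": [{"tx":0,"ty":0,"tz":0,"ax":0,"ay":0,"az":0},{"tx":0,"ty":0,"tz":0,"ax":0,"ay":0,"az":0},{"tx":0,"ty":0,"tz":0,"ax":0,"ay":0,"az":0},{"tx":0,"ty":0,"tz":0,"ax":0,"ay":0,"az":0},{"tx":0,"ty":0,"tz":0,"ax":0,"ay":0,"az":0}], "hand": 1}}

```text
time: 14.87
ee_pos: [0.4788, -0.1215, -0.0224]
tcp_rot: [-0.001, 0.759, 0.651, 0.0]
wrist_force: [-3.3, 1.7, 15.2]
gripper_width: 0.462
grip_force: 58.4
```

Run:
```python
from h import *
st();o=manip.get_obs();print(o['gripper_width'],o['grip_force'],o['wrist_force'])
```

```text
q [-0.34  0.54  0.57  2.19 -0.56  0.56  0.5 ] p [ 0.4788 -0.1215 -0.0224] zdir [-0.001  0.002 -1.   ] y [ 0.988 -0.152 -0.001]
0.46164856382057 58.4124881029129 [-3.319066    1.69781222 15.15445338]
```

Run:
```python
from h import *
ch=np.load('chute.npy');T=W(ch,(.058,0,0))[:2];print(T);p,_=cur();R=down(-.153);R2=down(-.219)
plan([((*p[:2],.12),R),((.50,-.03,.17),R),((.54,.12,.17),R2),((*T,.17),R2)])
```

```text
[0.56881663 0.18981308]
rows 3.4 {'tx': 0.0009, 'ty': -0.0006, 'tz': -0.4748, 'ax': -0.0002, 'ay': -0.0003, 'az': 0.0001}
rows 2.6 {'tx': 0.3124, 'ty': 0.0234, 'tz': -0.1667, 'ax': 0.0, 'ay': 0.0, 'az': 0.0}
rows 3.7 {'tx': 0.5145, 'ty': 0.0556, 'tz': 0.0, 'ax': 0.0, 'ay': 0.0, 'az': 0.0105}
rows 1.8 {'tx': 0.248, 'ty': 0.0432, 'tz': 0.0, 'ax': 0.0, 'ay': 0.0, 'az': 0.0}
```

Call:
{"method": "carry_out", "body": {"deltas": [{"tx":0,"ty":0,"tz":-0.07,"ax":0,"ay":0,"az":0},{"tx":0,"ty":0,"tz":-0.2,"ax":0,"ay":0,"az":0},{"tx":0,"ty":0,"tz":-0.33,"ax":0,"ay":0,"az":0},{"tx":0,"ty":0,"tz":-0.46,"ax":0,"ay":0,"az":0},{"tx":0,"ty":0,"tz":-0.46,"ax":0,"ay":0,"az":0}]}}

```text
time: 15.28
ee_pos: [0.4816, -0.1228, 0.1207]
tcp_rot: [0.001, 0.759, 0.651, 0.003]
wrist_force: [2.2, -0.1, -0.8]
gripper_width: 0.45
grip_force: 62.1
```

Call:
{"method": "carry_out", "body": {"deltas": [{"tx":0.312,"ty":0.023,"tz":-0.16,"ax":0,"ay":0,"az":0},{"tx":0.312,"ty":0.023,"tz":-0.16,"ax":0,"ay":0,"az":0},{"tx":0.312,"ty":0.023,"tz":-0.16,"ax":0,"ay":0,"az":0},{"tx":0.312,"ty":0.023,"tz":-0.16,"ax":0,"ay":0,"az":0}]}}

```text
time: 15.62
ee_pos: [0.5018, -0.0258, 0.1649]
tcp_rot: [-0.001, 0.757, 0.653, 0.002]
wrist_force: [0.8, -0.5, -1.5]
gripper_width: 0.458
grip_force: 62.1
```

Call:
{"method": "carry_out", "body": {"deltas": [{"tx":0.515,"ty":0.056,"tz":0,"ax":0,"ay":0,"az":0.0105},{"tx":0.515,"ty":0.056,"tz":0,"ax":0,"ay":0,"az":0.0105},{"tx":0.515,"ty":0.056,"tz":0,"ax":0,"ay":0,"az":0.0105},{"tx":0.515,"ty":0.056,"tz":0,"ax":0,"ay":0,"az":0.0105},{"tx":0.515,"ty":0.056,"tz":0,"ax":0,"ay":0,"az":0.0105}]}}

```text
time: 16.03
ee_pos: [0.5405, 0.1265, 0.1626]
tcp_rot: [-0.001, 0.778, 0.629, 0.0]
wrist_force: [-1.0, 0.6, -1.0]
gripper_width: 0.458
grip_force: 62.1
```

Run:
```python
from h import *
st();ch=np.load('chute.npy');T=W(ch,(.058,0,0))[:2];R2=down(-.219)
plan([((*T,.17),R2),((*T,.10),R2)])
```

```text
q [-0.97  0.34  0.77  1.95 -0.29  0.97 -0.27] p [0.5405 0.1265 0.1626] zdir [-0.001  0.002 -1.   ] y [ 0.978 -0.209 -0.002]
rows 1.7 {'tx': 0.226, 'ty': 0.0481, 'tz': -0.0242, 'ax': -0.0003, 'ay': -0.0003, 'az': 0.0013}
rows 1.7 {'tx': 0.0, 'ty': 0.0, 'tz': 0.2333, 'ax': 0.0, 'ay': 0.0, 'az': 0.0}
```

Next I'll go above the inlet and check the jar's centring numerically from a side picture before lowering.

Call:
{"method": "carry_out", "body": {"deltas": [{"tx":0.226,"ty":0.048,"tz":0,"ax":0,"ay":0,"az":0.0015},{"tx":0.226,"ty":0.048,"tz":0,"ax":0,"ay":0,"az":0.0015},{"tx":0.226,"ty":0.048,"tz":0,"ax":0,"ay":0,"az":0.0015},{"tx":0.226,"ty":0.048,"tz":0,"ax":0,"ay":0,"az":0.0015},{"tx":0.226,"ty":0.048,"tz":0,"ax":0,"ay":0,"az":0.0015}]}}

```text
time: 16.45
ee_pos: [0.5682, 0.1819, 0.1629]
tcp_rot: [-0.001, 0.783, 0.622, -0.001]
wrist_force: [-0.3, -1.0, -1.0]
gripper_width: 0.457
grip_force: 62.1
```

Run:
```python
from h import *
st();ch=np.load('chute.npy');T=W(ch,(.058,0,0))[:2];R2=down(-.219)
plan([((*T,.09),R2)])
w=grab('wrist','w9');R=w['R'];p,_=cur();im=w['img'].astype(int)
def pw(X):
    v=R@X+w['t'];th=np.arctan2(np.hypot(*v[:2]),v[2]);return np.array([w['cx'],w['cy']])+w['fx']*th*v[:2]/np.hypot(*v[:2])
ax=np.array([-np.sin(-.219),np.cos(-.219),0]);c=p+[0,0,.043]
# brightness along the jar's top line, s = mm from TCP towards the lid
for s in range(-4,76,4):
    u,v=np.round(pw(c+ax*s/1000+[0,0,.0 if s>45 else .0205])).astype(int); print(s,(u,v),im[v,u].tolist() if 0<=v<384 else None,end=' | ')
```

```text
q [-0.99  0.41  0.75  1.85 -0.33  1.   -0.33] p [0.5682 0.1819 0.1629] zdir [-0.002  0.001 -1.   ] y [ 0.974 -0.226 -0.002]
rows 1.8 {'tx': 0.0262, 'ty': -0.0035, 'tz': 0.2431, 'ax': -0.0004, 'ay': -0.0, 'az': -0.0014}
-4 (np.int64(261), np.int64(289)) [153, 150, 146] | 0 (np.int64(261), np.int64(282)) [148, 147, 140] | 4 (np.int64(260), np.int64(275)) [147, 146, 140] | 8 (np.int64(260), np.int64(268)) [210, 210, 200] | 12 (np.int64(260), np.int64(261)) [42, 38, 37] | 16 (np.int64(260), np.int64(253)) [46, 39, 40] | 20 (np.int64(260), np.int64(245)) [195, 195, 173] | 24 (np.int64(260), np.int64(237)) [193, 194, 173] | 28 (np.int64(260), np.int64(228)) [252, 251, 250] | 32 (np.int64(260), np.int64(220)) [252, 251, 250] | 36 (np.int64(259), np.int64(211)) [48, 45, 41] | 40 (np.int64(259), np.int64(201)) [46, 45, 45] | 44 (np.int64(259), np.int64(192)) [47, 45, 45] | 48 (np.int64(260), np.int64(169)) [50, 46, 46] | 52 (np.int64(260), np.int64(161)) [43, 44, 36] | 56 (np.int64(259), np.int64(152)) [43, 48, 39] | 60 (np.int64(259), np.int64(144)) [238, 238, 241] | 64 (np.int64(259), np.int64(135)) [242, 241, 245] | 68 (np.int64(259), np.int64(126)) [118, 116, 118] | 72 (np.int64(259), np.int64(117)) [119, 117, 120] |
```

The lid end shows at about +54.5 mm, so the jar is off-centre by only about 2 mm. I'll shift by -2 mm across the chute and lower.

Run:
```python
from h import *
ch=np.load('chute.npy');T=W(ch,(.058,-.002,0))[:2];R2=down(-.219)
plan([((*T,.10),R2),((*T,.032),R2)])
```

```text
rows 1.5 {'tx': 0.0205, 'ty': -0.0039, 'tz': 0.2105, 'ax': -0.0003, 'ay': -0.0001, 'az': -0.0016}
rows 1.6 {'tx': 0.0, 'ty': 0.0, 'tz': 0.2267, 'ax': 0.0, 'ay': 0.0, 'az': 0.0}
```

Call:
{"method": "carry_out", "body": {"deltas": [{"tx":0.02,"ty":-0.003,"tz":0.12,"ax":0,"ay":0,"az":-0.0015},{"tx":0.02,"ty":-0.003,"tz":0.21,"ax":0,"ay":0,"az":-0.0015},{"tx":0.02,"ty":-0.003,"tz":0.21,"ax":0,"ay":0,"az":-0.0015},{"tx":0.02,"ty":-0.003,"tz":0.21,"ax":0,"ay":0,"az":-0.0015}]}}

```text
time: 16.83
ee_pos: [0.5683, 0.1875, 0.1001]
tcp_rot: [-0.001, 0.78, 0.625, -0.001]
wrist_force: [-0.6, -0.3, 0.1]
gripper_width: 0.453
grip_force: 62.1
```

Run:
```python
from h import *
st();ch=np.load('chute.npy');T=W(ch,(.058,-.002,0))[:2];R2=down(-.219)
plan([((*T,.06),R2),((*T,.032),R2)])
```

```text
q [-0.95  0.49  0.69  1.9  -0.4   0.89 -0.28] p [0.5683 0.1875 0.1001] zdir [-0.003  0.    -1.   ] y [ 0.976 -0.218 -0.003]
rows 1.0 {'tx': 0.0013, 'ty': 0.0006, 'tz': 0.1337, 'ax': -0.0005, 'ay': 0.0001, 'az': -0.0001}
rows 0.7 {'tx': 0.0, 'ty': 0.0, 'tz': 0.0933, 'ax': 0.0, 'ay': 0.0, 'az': 0.0}
```

Call:
{"method": "carry_out", "body": {"deltas": [{"tx":0.001,"ty":0,"tz":0.045,"ax":0,"ay":0,"az":0},{"tx":0.001,"ty":0,"tz":0.09,"ax":0,"ay":0,"az":0},{"tx":0.001,"ty":0,"tz":0.134,"ax":0,"ay":0,"az":0},{"tx":0.001,"ty":0,"tz":0.134,"ax":0,"ay":0,"az":0}]}}

```text
time: 17.17
ee_pos: [0.5677, 0.189, 0.0579]
tcp_rot: [-0.001, 0.78, 0.626, -0.001]
wrist_force: [-1.0, -0.4, -1.0]
gripper_width: 0.452
grip_force: 62.1
```

Call:
{"method": "carry_out", "body": {"deltas": [{"tx":0,"ty":0,"tz":0.035,"ax":0,"ay":0,"az":0},{"tx":0,"ty":0,"tz":0.07,"ax":0,"ay":0,"az":0},{"tx":0,"ty":0,"tz":0.07,"ax":0,"ay":0,"az":0}]}}

```text
time: 17.42
ee_pos: [0.5679, 0.1892, 0.0371]
tcp_rot: [-0.001, 0.78, 0.626, -0.001]
wrist_force: [-1.1, 0.3, -1.5]
gripper_width: 0.453
grip_force: 62.1
```

Call:
{"method": "carry_out", "body": {"deltas": [{"tx":0,"ty":0,"tz":0.013,"ax":0,"ay":0,"az":0},{"tx":0,"ty":0,"tz":0.013,"ax":0,"ay":0,"az":0}]}}

```text
time: 17.58
ee_pos: [0.5688, 0.1893, 0.0347]
tcp_rot: [-0.001, 0.78, 0.626, -0.0]
wrist_force: [-0.5, 0.5, -0.8]
gripper_width: 0.456
grip_force: 62.1
```

Call:
{"method": "carry_out", "body": {"deltas": [{"tx":0,"ty":0,"tz":0.012,"ax":0,"ay":0,"az":0},{"tx":0,"ty":0,"tz":0.012,"ax":0,"ay":0,"az":0}]}}

```text
time: 17.75
ee_pos: [0.5688, 0.1895, 0.0313]
tcp_rot: [-0.001, 0.78, 0.626, -0.0]
wrist_force: [0.3, -0.5, -0.9]
gripper_width: 0.45
grip_force: 62.1
```

Call:
{"method": "carry_out", "body": {"deltas": [{"tx":0,"ty":0,"tz":0.006,"ax":0,"ay":0,"az":0},{"tx":0,"ty":0,"tz":0.006,"ax":0,"ay":0,"az":0}]}}

```text
time: 17.92
ee_pos: [0.5688, 0.1895, 0.0297]
tcp_rot: [-0.001, 0.78, 0.626, -0.0]
wrist_force: [0.1, -0.0, -0.8]
gripper_width: 0.456
grip_force: 62.1
```

Call:
{"method": "carry_out", "body": {"deltas": [{"tx":0,"ty":0,"tz":0,"ax":0,"ay":0,"az":0},{"tx":0,"ty":0,"tz":0,"ax":0,"ay":0,"az":0},{"tx":0,"ty":0,"tz":0,"ax":0,"ay":0,"az":0},{"tx":0,"ty":0,"tz":0,"ax":0,"ay":0,"az":0}], "hand": 0.4}}

```text
time: 18.25
ee_pos: [0.5689, 0.1895, 0.0299]
tcp_rot: [-0.001, 0.78, 0.626, 0.0]
wrist_force: [0.3, 0.6, 0.8]
gripper_width: 0.6
grip_force: 0.1
```

Call:
{"method": "carry_out", "body": {"deltas": [{"tx":0,"ty":0,"tz":-0.04,"ax":0,"ay":0,"az":0},{"tx":0,"ty":0,"tz":-0.08,"ax":0,"ay":0,"az":0},{"tx":0,"ty":0,"tz":-0.13,"ax":0,"ay":0,"az":0},{"tx":0,"ty":0,"tz":-0.18,"ax":0,"ay":0,"az":0},{"tx":0,"ty":0,"tz":-0.18,"ax":0,"ay":0,"az":0}]}}

```text
time: 18.67
ee_pos: [0.5707, 0.1897, 0.0876]
tcp_rot: [-0.001, 0.78, 0.626, 0.002]
wrist_force: [1.0, 0.3, 1.6]
gripper_width: 0.602
grip_force: 0.0
```

Call:
{"method": "carry_out", "body": {"deltas": [{"tx":0,"ty":0,"tz":-0.1,"ax":0,"ay":0,"az":0},{"tx":0,"ty":0,"tz":-0.35,"ax":0,"ay":0,"az":0},{"tx":0,"ty":0,"tz":-0.6,"ax":0,"ay":0,"az":0},{"tx":0,"ty":0,"tz":-0.6,"ax":0,"ay":0,"az":0},{"tx":0,"ty":0,"tz":-0.6,"ax":0,"ay":0,"az":0}]}}

```text
time: 19.08
ee_pos: [0.5703, 0.1886, 0.2687]
tcp_rot: [-0.001, 0.78, 0.626, 0.002]
wrist_force: [1.5, -0.1, 0.6]
gripper_width: 0.6
grip_force: 0.0
```

Run:
```python
from h import *
st();ch=np.load('chute.npy');b=grab('side','s10');t=grab('top','t10');w=grab('wrist','w10')
R=w['R']
def pw(X):
    v=R@X+w['t'];th=np.arctan2(np.hypot(*v[:2]),v[2]);return np.array([w['cx'],w['cy']])+w['fx']*th*v[:2]/np.hypot(*v[:2])
for n,d,P in(('wrist',w,pw),('top',t,lambda X:proj(t,X)),('side',b,lambda X:proj(b,X))):
  for y in(-.02,.0,.02):
    print(n,y)
    for x in range(-110,126,8):
        u,v=np.round(P(W(ch,(x/1000,y,.037+.214*x/1000+.02)))).astype(int)
        print(x,d['img'][v,u].tolist() if 0<=v<384 and 0<=u<512 else None,end=' ')
    print()
```

```text
q [-1.06  0.31  0.81  1.73 -0.24  1.2  -0.41] p [0.5703 0.1886 0.2687] zdir [ 0.002  0.004 -1.   ] y [ 0.976 -0.217  0.001]
wrist -0.02
-110 [206, 187, 145] -102 [203, 183, 143] -94 [170, 164, 147] -86 [214, 213, 206] -78 [158, 152, 140] -70 [225, 177, 122] -62 [29, 31, 31] -54 [30, 26, 32] -46 [2, 9, 16] -38 [185, 195, 196] -30 [82, 90, 89] -22 [199, 155, 105] -14 [223, 173, 119] -6 [99, 97, 96] 2 [102, 101, 105] 10 [221, 222, 225] 18 [221, 221, 223] 26 [219, 220, 223] 34 [222, 222, 225] 42 [220, 220, 223] 50 [222, 222, 226] 58 [221, 221, 225] 66 [221, 222, 225] 74 [236, 236, 238] 82 [250, 250, 251] 90 [250, 249, 251] 98 [251, 251, 252] 106 [250, 250, 251] 114 [251, 251, 252] 122 [250, 250, 251] 
wrist 0.0
-110 [208, 186, 143] -102 [204, 185, 143] -94 [182, 178, 164] -86 [148, 151, 145] -78 [125, 121, 116] -70 [67, 56, 46] -62 [37, 35, 37] -54 [15, 14, 18] -46 [22, 20, 27] -38 [97, 101, 100] -30 [222, 173, 119] -22 [203, 159, 107] -14 [218, 170, 117] -6 [91, 84, 82] 2 [106, 106, 108] 10 [223, 223, 227] 18 [223, 221, 226] 26 [221, 221, 224] 34 [224, 224, 228] 42 [225, 224, 228] 50 [2
[... 3621 characters left out ...]
237, 236, 242] 90 [236, 235, 240] 98 [238, 236, 242] 106 [239, 236, 242] 114 [238, 236, 242] 122 [244, 243, 249] 
side 0.02
-110 [144, 148, 154] -102 [156, 144, 124] -94 [150, 152, 160] -86 [129, 127, 127] -78 [150, 153, 158] -70 [103, 103, 107] -62 [224, 174, 119] -54 [206, 156, 109] -46 [197, 149, 103] -38 [239, 191, 131] -30 [243, 199, 137] -22 [236, 190, 128] -14 [240, 194, 132] -6 [189, 143, 95] 2 [118, 114, 118] 10 [114, 110, 113] 18 [116, 111, 116] 26 [112, 107, 112] 34 [113, 108, 112] 42 [113, 111, 114] 50 [106, 102, 105] 58 [112, 109, 112] 66 [103, 98, 101] 74 [103, 97, 101] 82 [111, 106, 111] 90 [96, 91, 94] 98 [104, 99, 103] 106 [112, 107, 112] 114 [97, 93, 96] 122 [217, 215, 229]
```

The inlet is clear, so the jar has rolled down. I'll move the arm aside and compare the barred section with the first picture.

Call:
{"method": "carry_out", "body": {"deltas": [{"tx":-0.65,"ty":0,"tz":-0.1,"ax":0,"ay":0,"az":0},{"tx":-0.65,"ty":0,"tz":-0.1,"ax":0,"ay":0,"az":0},{"tx":-0.65,"ty":0,"tz":-0.1,"ax":0,"ay":0,"az":0},{"tx":-0.65,"ty":0,"tz":-0.1,"ax":0,"ay":0,"az":0},{"tx":-0.65,"ty":0,"tz":-0.1,"ax":0,"ay":0,"az":0}]}}

```text
time: 19.65
ee_pos: [0.5255, -0.0049, 0.2933]
tcp_rot: [-0.001, 0.781, 0.625, -0.0]
wrist_force: [1.5, -0.4, 0.5]
gripper_width: 0.602
grip_force: 0.0
```

Call:
{"method": "carry_out", "body": {"deltas": [{"tx":-0.65,"ty":0,"tz":0,"ax":0,"ay":0,"az":0},{"tx":-0.65,"ty":0,"tz":0,"ax":0,"ay":0,"az":0},{"tx":-0.65,"ty":0,"tz":0,"ax":0,"ay":0,"az":0},{"tx":-0.65,"ty":0,"tz":0,"ax":0,"ay":0,"az":0},{"tx":-0.65,"ty":0,"tz":0,"ax":0,"ay":0,"az":0}]}}

```text
time: 20.07
ee_pos: [0.4828, -0.1952, 0.293]
tcp_rot: [-0.001, 0.781, 0.625, -0.0]
wrist_force: [0.2, 0.5, 0.4]
gripper_width: 0.599
grip_force: 0.0
```

Run:
```python
from h import *
st();ch=np.load('chute.npy')
for n in('top','side'):
  o=load(n+'0');d=grab(n,n+'11')
  for y in(-.045,-.03,-.01,.01,.03,.045):
    print(n,y,end=': ')
    for x in range(-104,-30,8):
        u,v=np.round(proj(d,W(ch,(x/1000,y,.037+.214*x/1000+.03)))).astype(int)
        print(x,int(o['img'][v,u].mean()),int(d['img'][v,u].mean()),end=' | ')
    print()
g=manip.get_obs();print(g['wrist_force'])
# bystanders/unchanged check
t=load('top11')['img'].astype(int);o=load('top0')['img'].astype(int)
df=(abs(t-o).sum(2)>90).astype(np.uint8);n,_,s,c=cv2.connectedComponentsWithStats(df)
print([(s[i][:5].tolist()) for i in range(1,n) if s[i][4]>40])
```

```text
q [-0.67  0.13  1.04  1.87 -0.12  1.22  0.19] p [ 0.4828 -0.1952  0.293 ] zdir [-0.002  0.002 -1.   ] y [ 0.976 -0.219 -0.002]
top -0.045: -104 186 178 | -96 176 168 | -88 179 167 | -80 142 137 | -72 242 157 | -64 241 157 | -56 230 154 | -48 195 187 | -40 195 187 | -32 194 185 | 
top -0.03: -104 215 206 | -96 189 180 | -88 218 209 | -80 210 200 | -72 221 211 | -64 205 195 | -56 154 148 | -48 195 186 | -40 197 187 | -32 194 186 | 
top -0.01: -104 174 164 | -96 175 166 | -88 200 191 | -80 136 127 | -72 228 132 | -64 243 226 | -56 246 228 | -48 119 186 | -40 126 189 | -32 120 170 | 
top 0.01: -104 223 214 | -96 225 216 | -88 210 196 | -80 158 143 | -72 158 113 | -64 169 179 | -56 162 168 | -48 47 188 | -40 66 196 | -32 63 211 | 
top 0.03: -104 217 209 | -96 215 206 | -88 221 212 | -80 151 140 | -72 230 124 | -64 242 203 | -56 245 200 | -48 198 189 | -40 198 188 | -32 198 75 | 
top 0.045: -104 57 52 | -96 51 46 | -88 45 42 | -80 39 33 | -72 189 39 | -64 164 49 | -56 162 99 | -48 199 190 | -40 196 186 | -32 188 180 | 
side -0.045: -104 100 98 | -96 94 94 | -88 93 91 | -80 94 91 | -72 91 8
[... 453 characters left out ...]
194 45 | -48 208 44 | -40 207 41 | -32 205 41 | 
side 0.03: -104 180 177 | -96 194 192 | -88 161 161 | -80 29 45 | -72 198 44 | -64 223 43 | -56 210 48 | -48 201 66 | -40 205 71 | -32 204 73 | 
side 0.045: -104 217 213 | -96 153 156 | -88 241 30 | -80 160 45 | -72 203 44 | -64 213 39 | -56 215 66 | -48 180 54 | -40 186 171 | -32 103 72 | 
[ 0.04080701  0.47264937 -0.35646503]
[[208, 106, 67, 93, 4151], [418, 117, 94, 267, 10509], [215, 195, 40, 33, 442], [330, 203, 19, 17, 164], [207, 216, 7, 10, 57], [227, 221, 12, 10, 55], [239, 223, 9, 10, 57], [252, 290, 73, 22, 752], [456, 302, 7, 36, 77], [252, 337, 51, 47, 1768], [0, 340, 44, 30, 851], [298, 353, 50, 25, 314], [340, 356, 34, 15, 220]]
```

In the first picture the strip just behind the stored jar (x -72 to -56 mm) was bare floor. It now shows the jar along its whole width, square, with the dark lid at y = +45 mm on the window side. The stored jar and bystanders look unchanged, so I'm handing in.

```bash
python3 -c "
from bench import manip
print(manip.finish_job())"
```

```text
the job is handed in; nothing more can be done
None
```

I handed the job in with every step done, but got no verdict back: the lid is up, and the last top picture shows the jar lying square behind the stored jar with its black lid on the window side, the stored jar and bystanders looking unmoved.

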